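# Pull the cone basket out from under the shelf and weigh the blue cone

## Robot

A 6-joint arm with a two-finger parallel gripper is mounted at the origin on the work surface. World frame = base frame: x ahead of the robot, y to its left, z up, the work surface at z = 0. Lengths are in mm, angles in rad, forces in N, time in s.
With the tool pointing down it reaches from about 275 to 750 mm from the base axis. Payload 10.2 kg.
Tool frame: the origin (TCP) lies midway between the tips of the shut fingers; the grasp point (between the pads) lies grasp_offset behind it (grasp_offset is the distance from the TCP to the grasp point, in mm); x points along the fingers, z is the direction in which the jaws open and shut, and the axes are right-handed (so a half turn about x gives the same grasp; the last joint's range is limited). The gripper opens to 85 mm and grips with 20 to 120 N. Pads are 22 mm wide; open, the fingers measure 114 mm over their backs; the gripper's body (76 mm by 85 mm) begins 54 mm behind the grasp point. The pads swing forward as they close: fully open they stand 13 mm farther back than shut.
Start: joints at [0.995, 0.313, 1.498, -0, 1.331, -0.223], TCP at [181.414, 492.666, 231.294] pointing down, gripper open.
Joint ranges: [-2.94, 2.94], [-0.97, 2.17], [0.19, 2.56], [-1.23, 4.37], [0.02, 3.11], [-2.88, 2.88]. Speed limits (rad/s): [2.39, 2.39, 3.01, 3.14, 3.14, 3.14].

## Interface

Orientations are given as a unit quaternion [w, x, y, z].
In Python, from rig import sense, capture, calibration, finish_job, grasp_offset gives the robot as it stands.
- The arm moves only by the shell command python3 -m jog 'ROWS' [FORCE]. ROWS is JSON, a list of rows, each an object with "linear": the shift along the tool's x, y, z scaled (see below), a list of three; "rotation": the turn, a rotation vector about the tool's x, y, z scaled (see below), a list of three; "grip": the finger opening in mm, from 0 to 85.4. A call has 1 to 20 rows; each row is the pose to reach, as a shift and turn from the pose measured when the call began, along the tool's axes at that moment; what a row does not reach only later rows make up. The controller multiplies each number of a shift by 0.3 m and each number of a turn by 0.5 rad. A row lasts 1/12 s, in which the tool goes at most 41.7 mm and 7.16 degrees, less where a joint would pass 70% of its speed; a pose out of reach is approached as far as the arm can. A call with a number of a shift or a turn outside -1 to 1 is refused whole. A call with a gripper value outside its range is refused whole. The fingers move at their own pace and stop on an object; FORCE is the grip in N (left out, the last holds). Time passes only in rows, so rows that repeat a pose let the fingers close. It gives the time, the measured TCP pose, the force and the opening at its end, in the units of the state.
- sense(): the state, without advancing time (a new reading comes with each control period).
- capture(name): name is "scene" or "top" or "wrist"; returns (picture, depth): 480x640x3 uint8, red, green, blue; 480x640 float32, mm along the optical axis (not along the pixel's ray), 0 where there is no reading.
- calibration(name): a dict with "intrinsics" (3x3 intrinsics, pixels), "world_from_camera" (4x4, takes a point from camera to world coordinates). Camera axes: x right, y up, looking along -z (the intrinsics and any distortion apply to the point x, -y, -z); pixel columns grow to the right and rows downward; lengths in mm; the calibration is good to about 2 mm. A picture is of the moment at which its call begins: read the wrist's pose just before it. calibration takes no time and is no camera call; for the wrist camera it gives the pose at the moment of the call.
- finish_job(): hands the job in, once; it reports no verdict.
The state is a dict: "time_s": time; "joints": joint angles; "dq": joint speeds; "tau": joint torques, N m; "eef_pos": TCP position; "ee_rot": TCP orientation; "force": force on the tool from outside, world axes, zero at the start; "wrist_torque": the same for the moment, N m; "grip_width": opening from 0.0 (shut) to 1.0 (fully open).
Only numpy, scipy, OpenCV 4.12 (cv2) and the standard library are available. Lean on these libraries where they do the work, as an engineer would, in place of code of your own. Each camera call takes 0.05 s, during which the arm holds its last target.

## Task

Weigh what is left of the blue cone of thread: take the pull hook from its hanger, reach in under the wire shelf with it, hook the red basket behind its front rim and drag it forward until both cones in it stand clear in front of the shelf. Hang the hook back on its hanger, then lift the blue cone out and set it down gently, upright, in the middle of the scale's plate. Leave the white cone standing in the basket, keep your hand off the basket and cones while they are still under the shelf, and do not bump the shelf hard or disturb the oil bottle, shears and pin tin.

Things in the scene. Friction and masses are not known exactly. Their poses are not given: they have to be found in the camera images.
- shelf: low wire shelf on four legs, fixed, 480 wide x 250 deep, underside 185 and top 195 mm above the bench; three thread cones at its back. Origin: on the bench, right below the middle of its front edge; x points inward under the shelf, y left along the edge, z up. Front legs (24 mm feet) 228 mm left and right of the middle, 12 mm behind the edge. Place and yaw vary
- basket: red perforated basket, 110 (x) x 200 (y) x 65 mm high, flanged rim all round (120 x 210 outside, 9 wide, 8 high, top 65 up), walls and floor 4 mm, 0.11 to 0.18 kg empty. Origin: centre of its underside; x from front wall to back wall, z up. It holds two cones and starts under the shelf, its front rim 30 to 45 mm behind the shelf's front edge
- basket_rim (a point): middle of the basket's front rim, on its top (65 mm above the bench), half-way across its 9 mm width; its inner side is flush with the wall's; axes as the basket's. Between the front wall and the cones about 28 mm are free for the prong, more in the middle between the cones. Once clear of the shelf the hook still pulls when stood up to 15 degrees from vertical
- hook: pull hook, 230 mm long, 0.14 kg: wooden handle on top, steel collar (disc 36 across, 6 thick), straight 8 mm rod, bent end. Origin: centre of the collar's underside; z runs up the rod into the handle, x to the side the end is bent to. Starts hung upright in the hanger, its x along the hanger's x. Leaned back 40 degrees (handle to -x, bent end to +x) it hooks straight down over a rim: see hook_tip
- hook_grip (a point): middle of the hook's wooden handle, 48 mm above the collar's underside; the handle is 26 mm along the hook's x, 18 mm along its y and 84 mm long; axes as the hook's
- hook_tip (a point): centre of the prong's round end (radius 4), on the rod's line 139 mm below the collar's underside; axes as the hook's. The rod ends 95 mm below; there it bends 50 degrees to +x for 28 mm, then 90 degrees back for the 34 mm prong. Leaned back 40 degrees the 28 mm piece is level, the prong points straight down at its far end, and the mouth between is 20 mm wide
- hanger: green stand, fixed: base plate 130 x 110 x 12 mm, a post (its face 40 mm behind the hung rod) and on top a level fork of two 8 mm bars, 18 mm apart, that take the rod between them; the collar rests on them. Origin on the bench below the hung rod; x points from the fork's open end (20 mm before the rod) to the post. Place varies, left or right side
- hanger_fork (a point): place of the hung hook's collar: centre of its underside, level with the top of the fork's bars, 180 mm above the bench; axes as the hanger's. To take the hook out, raise it a few mm and draw it out along -x; the bent end (25 mm to +x) does not pass the fork straight up
- scale_plate (a point): centre of the top face of the bench scale's square steel plate, 150 x 150 mm, 58 mm above the bench; x points away from the display panel (which reaches 120 mm in front of the centre and is 40 mm high), z up. The scale is fixed; its place varies, and it may stand left or right
- scale: the bench scale; origin on the bench below the plate's centre
- cone_blue: cone of blue thread to be weighed, 60 mm across at the foot, 44 mm at 116 mm up, with a grey core nib 23 mm across up to 128 mm; 0.07 to 0.14 kg. Origin: centre of its foot; z up its axis. It stands in the basket on the 4 mm floor, left or right
- cone_blue_mid (a point): centre of the blue cone, half-way up its axis (64 mm above its foot). 95 mm above its foot it is 47 mm across, and there it can be gripped with the fingers above the basket's rim
- cone_white: cone of white thread, same shape and size, standing beside the blue one in the basket (centres about 105 mm apart); origin: centre of its foot
- cone_white_mid (a point): centre of the white cone, half-way up its axis
- oil_bottle: clear oil bottle with a red cap, 40 mm across, 105 mm high, standing under the shelf beside the basket; origin: centre of its foot; leave it alone
- shears: tailor's shears, 200 mm long, lying on the bench beside the shelf; origin at the pivot; leave them alone
- pin_tin: round pin tin with a blue lid, 87 mm across, 36 mm high, on the bench beside the shelf; origin: centre of its underside; leave it alone
There are look-alikes about, which are no part of the job. What is shaped like the scale but green or orange is not meant.

How it is judged (in metres and radians):
On the way, in this order (a step that is already met when the one before it is completed fails the run):
1. the hook is taken off its hanger in the gripper (distance between hook and hanger_fork above 0.05 m and contact force between the fingers and hook above 1 N), for 0.1 s.
2. the hook's prong is down inside the basket behind the front rim, with the basket still under the shelf (x of hook_tip in the frame of basket between -0.053 and 0 m and z of hook_tip in the frame of basket below 0.06 m and x of basket in the frame of shelf above 0.07 m), for 0.1 s.
3. the basket has been dragged along the bench by the hook until its middle is at least 45 mm in front of the shelf's front edge, the prong still behind its rim (x of basket in the frame of shelf below -0.045 m and height (world z) of basket below 0.01 m and x of hook_tip in the frame of basket between -0.053 and 0 m and z of hook_tip in the frame of basket below 0.065 m and contact force between the fingers and hook above 1 N), for 0.1 s.
4. the hook hangs on its hanger again, let go (distance between hook and hanger_fork below 0.015 m and angle between hook's own z axis and vertical below 0.15 rad and contact force between the fingers and hook below 0.1 N), for 0.2 s.
5. the blue cone is lifted out of the basket (z of cone_blue in the frame of basket above 0.06 m and contact force between the fingers and cone_blue above 1 N), for 0.1 s.
At the end, for the whole second after the job is handed in: Blue cone upright, at rest on the scale plate within 35 mm of its centre; hook hanging on its hanger, collar within 15 mm of its place; basket flat on the bench, its middle 35 mm or more in front of the shelf's front edge; white cone upright in it (horizontal distance between cone_blue and scale_plate below 0.035 m and z of cone_blue in the frame of scale_plate between -0.006 and 0.006 m and angle between each of cone_blue, cone_white's own z axis and vertical below 0.1 rad and linear speed of cone_blue below 0.02 m/s and distance between hook and hanger_fork below 0.015 m and angle between hook's own z axis and vertical below 0.15 rad and x of basket in the frame of shelf below -0.035 m and height (world z) of basket below 0.01 m and angle between basket's own z axis and vertical below 0.08 rad and horizontal distance between cone_white and basket below 0.08 m and z of cone_white in the frame of basket below 0.012 m); the robot touches nothing.
It fails at once if the robot touches the basket or a cone while the basket is still under the shelf (x of basket in the frame of shelf above -0.035 m and (contact force between any of the arm, the fingers and basket above 0.5 N or contact force between the fingers and cone_blue above 0.5 N or contact force between the fingers and cone_white above 0.5 N)).
It fails at once if the shelf is bumped hard (over 20 N) by the hand or the hook (contact force between any of the arm, the fingers, hook and shelf above 20 N).
It fails at once if the basket is tipped up (over 20 degrees) or a cone falls over (45 degrees) (angle between any of cone_blue, cone_white's own z axis and vertical above 0.79 rad or angle between basket's own z axis and vertical above 0.35 rad).
It fails at once if the cone is dropped onto the scale (meets it at over 0.35 m/s) or pressed down on it (over 60 N) (contact force between cone_blue and scale above 60 N or (horizontal distance between cone_blue and scale_plate below 0.1 m and z of cone_blue in the frame of scale_plate below 0.015 m and linear speed of cone_blue above 0.35 m/s)).
It fails at once if the oil bottle, shears or pin tin is shifted by more than 20 mm (distance of any of oil_bottle, shears, pin_tin from where it was at the start of the episode above 0.02 m).
It also fails if it takes over 72 s, if anything falls off the work surface, if the arm or the gripper's body presses on something with over 40 N, if the wrist force passes 120 N, or if a joint passes its speed limit or range.

## Working session

There is one attempt and no reset: what is moved stays moved. The work goes in short steps, Python scripts to look and compute and a shell command to move; the robot and the scene stay as the last step left them, time stands still between calls to the robot, and variables do not carry over. Pictures are saved under pics/ and viewed, and the job is handed in when it is done.

```bash
ls; mkdir -p pics
python3 - <<'E'
from rig import sense, capture, calibration, grasp_offset
import cv2, numpy as np
print(grasp_offset); s=sense(); print(s)
for n in ["scene","top","wrist"]:
    c=calibration(n); print(n,{k:(np.array(v).round(4).tolist() if not isinstance(v,str) else v) for k,v in c.items()})
    p,d=capture(n); cv2.imwrite(f"pics/{n}0.png",p[:,:,::-1]); np.save(f"pics/{n}0.npy",d)
print(sense()['time_s'])
E
```

```text
pics
18.700000000000003
{'time_s': 0.0, 'joints': array([ 9.94614384e-01,  3.13480366e-01,  1.49844083e+00, -1.33637907e-05,
        1.33101199e+00, -2.23409248e-01]), 'dq': array([ 5.77317309e-05, -1.32009113e-03, -2.27901662e-03, -9.41210029e-04,
        7.18751463e-04, -2.74751438e-04]), 'tau': array([-3.91747235e-04, -4.12252343e+01, -2.59744102e+01, -2.20333741e-04,
        4.15917064e-03,  4.02602410e-06]), 'eef_pos': array([181.26127181, 492.43793511, 230.71813281]), 'ee_rot': array([ 0.57954049, -0.40468888,  0.58041533,  0.40432386]), 'force': array([-0.77788465,  0.33802525, -0.15482747]), 'wrist_torque': array([-0.03439533,  0.00693709,  0.04639516]), 'grip_width': 0.9973547447024186}
scene {'intrinsics': [[460.2934, 0.0, 317.5325], [0.0, 460.2934, 242.9555], [0.0, 0.0, 1.0]], 'world_from_camera': [[0.77, 0.6037, -0.2064, 237.5839], [-0.638, 0.7331, -0.2358, -145.1455], [0.009, 0.3132, 0.9496, 1219.1385], [0.0, 0.0, 0.0, 1.0]]}
top {'intrinsics': [[507.8629, 0.0, 323.7076], [0.0, 507.8629, 232.5842], [0.0, 0.0, 1.0]], 'world_from_camera': [[-0.0154, 0.9936, -0.1122, 336.1504], [-0.9999, -0.0156, -0.0009, 106.4253], [-0.0026, 0.1122, 0.9937, 1495.5], [0.0, 0.0, 0.0, 1.0]]}
wrist {'intrinsics': [[346.6483, 0.0, 315.8792], [0.0, 346.6483, 239.5783], [0.0, 0.0, 1.0]], 'world_from_camera': [[0.3451, -0.8905, -0.2965, 105.5849], [0.9386, 0.3273, 0.1095, 521.3928], [-0.0004, -0.316, 0.9487, 371.2135], [0.0, 0.0, 0.0, 1.0]]}
0.15
```

View pics/scene0.png

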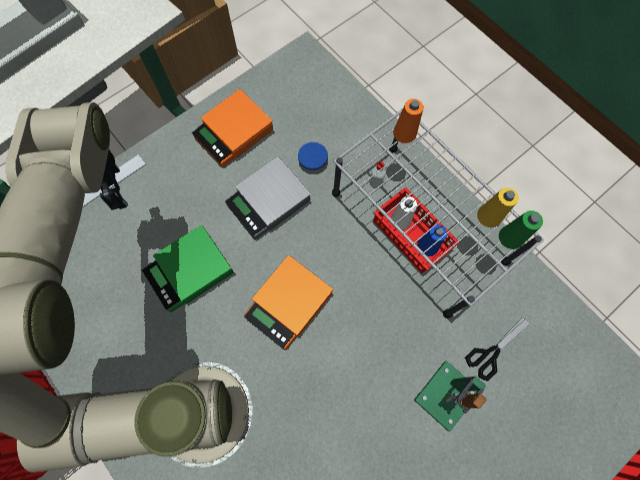

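View pics/top0.png

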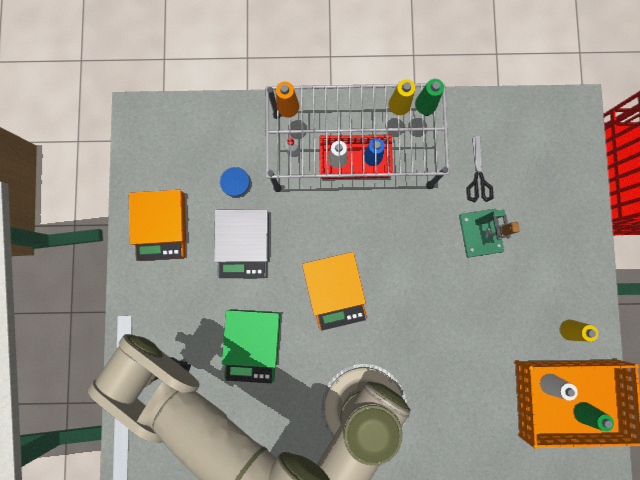

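View pics/wrist0.png

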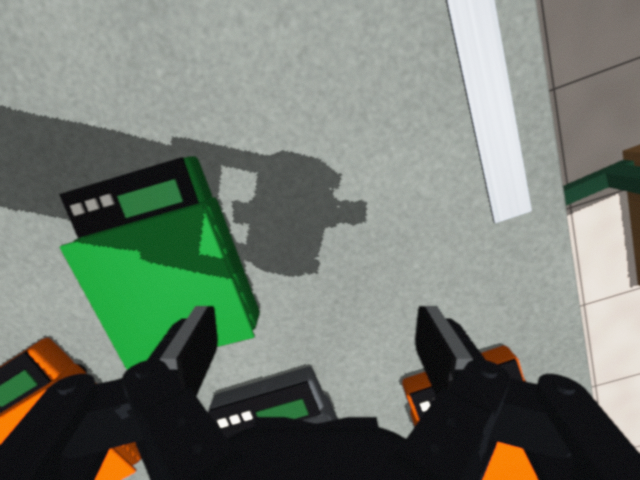

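```bash
cat > h.py <<'E'
import numpy as np, cv2
from rig import sense, capture, calibration, grasp_offset
from scipy.spatial.transform import Rotation as R
def ray(n_or_c,u,v):
    c=calibration(n_or_c) if isinstance(n_or_c,str) else n_or_c
    K=np.array(c["intrinsics"]);T=np.array(c["world_from_camera"])
    d=np.array([(u-K[0,2])/K[0,0],-(v-K[1,2])/K[1,1],-1.0])
    return T[:3,3],T[:3,:3]@d
def dep(c,u,v,z):   # by depth
    o,d=ray(c,u,v); return o+d*z
def atz(c,u,v,z):
    o,d=ray(c,u,v); return o+d*((z-o[2])/d[2])
def tri(*obs):      # (cam,u,v)...
    A=np.zeros((3,3));b=np.zeros(3);L=[]
    for c,u,v in obs:
        o,d=ray(c,u,v);d=d/np.linalg.norm(d);P=np.eye(3)-np.outer(d,d);A+=P;b+=P@o;L.append((o,P))
    p=np.linalg.solve(A,b);return p,[round(float(np.linalg.norm(P@(p-o))),1) for o,P in L]
def proj(c,p):
    c=calibration(c) if isinstance(c,str) else c
    K=np.array(c["intrinsics"]);T=np.array(c["world_from_camera"])
    q=T[:3,:3].T@(np.array(p)-T[:3,3]); return K[0,0]*q[0]/-q[2]+K[0,2], K[1,1]*-q[1]/-q[2]+K[1,2]
def Rt(s=None):
    s=s or sense();q=s['ee_rot'];return R.from_quat([q[1],q[2],q[3],q[0]])
def pose_rows(pos,Rw):
    """full shift/turn from current pose to target in tool axes (scaled units)"""
    s=sense();r=Rt(s)
    dl=r.inv().apply(np.array(pos)-s['eef_pos'])/300
    dr=(r.inv()*Rw).as_rotvec()/0.5
    return dl.round(4),dr.round(4)
def Rm(x,z):
    x=np.array(x,float);x/=np.linalg.norm(x);z=np.array(z,float);z-=x*(x@z);z/=np.linalg.norm(z)
    return R.from_matrix(np.column_stack([x,np.cross(z,x),z]))
def crop(img,u0,v0,u1,v1,k,name):
    cv2.imwrite("pics/"+name,cv2.resize(img[v0:v1,u0:u1],None,fx=k,fy=k,interpolation=cv2.INTER_CUBIC))
E
python3 - <<'E'
from h import *
t=cv2.imread("pics/top0.png");s=cv2.imread("pics/scene0.png")
crop(t,440,120,540,270,4,"t_hang.png")
crop(s,400,310,540,440,5,"s_hang.png")
crop(t,260,75,460,200,4,"t_shelf.png")
crop(s,320,90,550,330,2.5 and 3,"s_shelf.png")
crop(t,205,200,280,285,6,"t_sc.png")
crop(s,215,140,325,245,5,"s_sc.png")
E
```

```text
(no output)
```

View pics/t_hang.png

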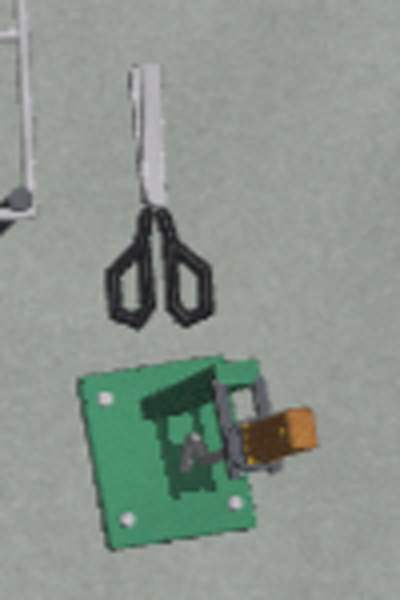

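View pics/s_hang.png

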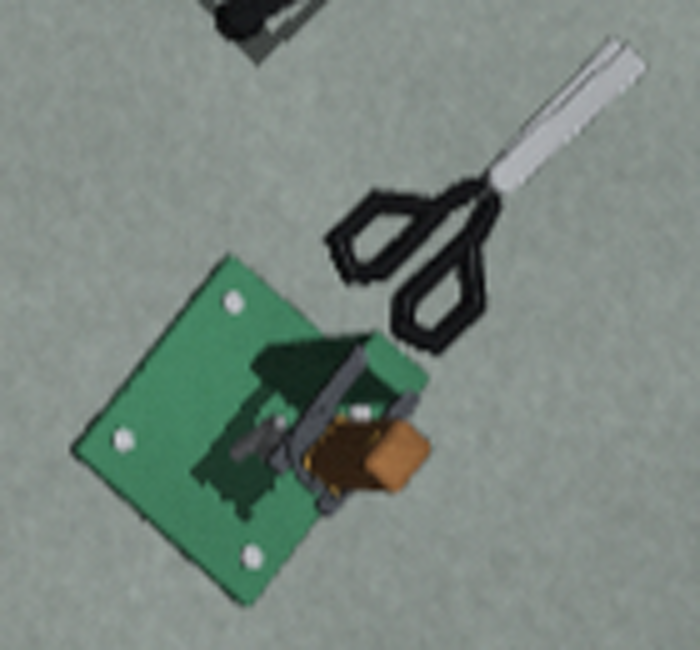

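View pics/t_shelf.png

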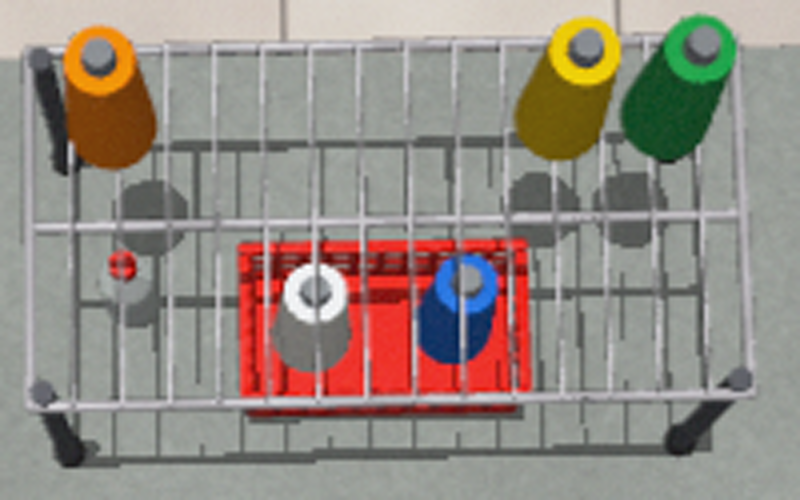

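View pics/s_shelf.png

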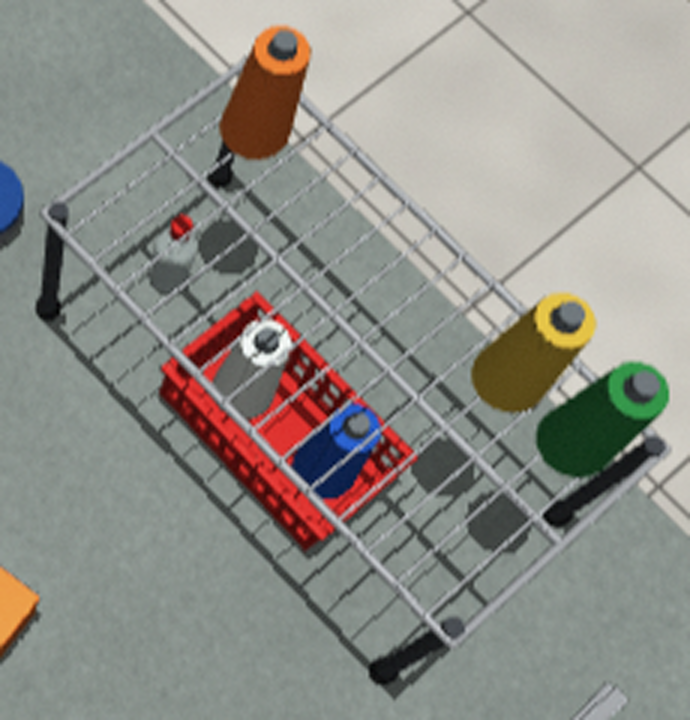

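View pics/t_sc.png

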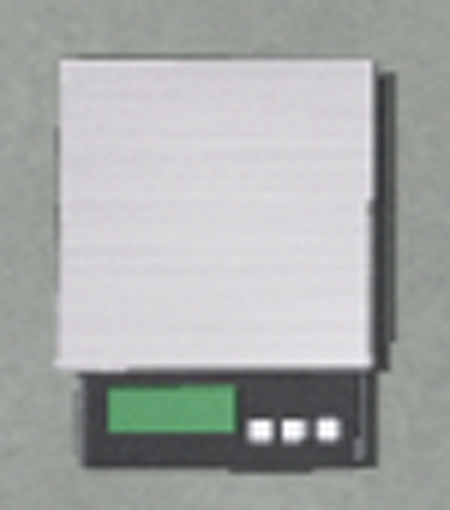

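View pics/s_sc.png

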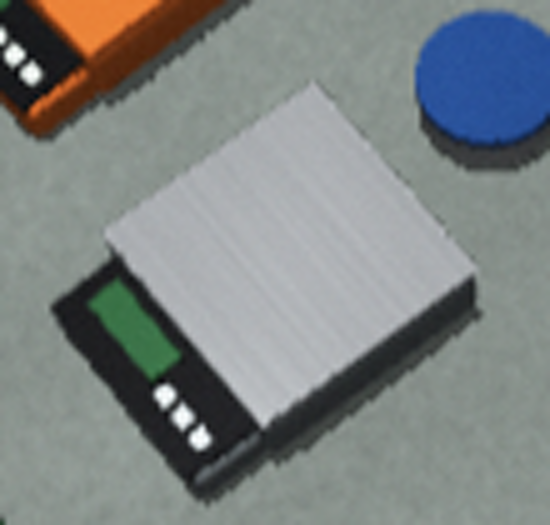

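Candidates for the scale, in scene pixels: grey steel plate (268,195), green (188,268), orange (233,125) and light orange (290,300). Only the grey one is steel, so it is the scale. The hook's brown handle is at top (515,226), in the green hanger with its fork opening toward the robot. The red basket under the shelf has white on the left and blue on the right. The orange basket at top (580,400) is a look-alike. Next I fit poses to these pixel readings.

```bash
cat > fit.py <<'E'
from h import *
from scipy.optimize import least_squares
C={n:calibration(n) for n in("top","scene")}
T=lambda u,v:("top",260+u/4,75+v/4)
S=lambda u,v:("scene",320+u/3,90+v/3)
Th=lambda u,v:("top",440+u/4,120+v/4)
Sh=lambda u,v:("scene",400+u/5,310+v/5)
Ts=lambda u,v:("top",205+u/6,200+v/6)
Ss=lambda u,v:("scene",215+u/5,140+v/5)
def fit(name,obs,x0,free_z=False):
    def f(p):
        r=[]
        c,s=np.cos(p[2]),np.sin(p[2])
        for P,(n,u,v) in obs:
            w=[p[0]+c*P[0]-s*P[1],p[1]+s*P[0]+c*P[1],P[2]+(p[3] if free_z else 0)]
            a,b=proj(C[n],w); r+=[a-u,b-v]
        return np.array(r)
    r=least_squares(f,x0+([0] if free_z else []),loss="soft_l1",x_scale=[100,100,.1]+([10] if free_z else []))
    print(name,r.x.round(3),"res px",f(r.x).round(1).tolist()); return r.x
if __name__=="__main__":
    sh=[([12,228,195],T(40,392)),([12,-228,195],T(740,380)),([12,228,195],S(58,212)),([12,-228,195],S(455,628)),
        ([0,240,190],T(28,407)),([0,-240,190],T(752,396)),([250,240,190],T(27,50)),([250,-240,190],T(740,40)),
        ([0,240,190],S(48,214)),([0,-240,190],S(452,642)),([250,-240,190],S(662,447))]
    for z in(False,True): fit("shelf",sh,[650,100,0],z)
    bk=[([60,105,65],T(240,240)),([60,-105,65],T(527,238)),([-60,105,65],T(240,400)),([-60,-105,65],T(530,393)),
        ([60,105,65],S(258,293)),([60,-105,65],S(415,457)),([-60,105,65],S(162,372))]
    for z in(False,True): fit("basket",bk,[650,100,0],z)
    sc=[([75,75,58],Ts(60,58)),([75,-75,58],Ts(375,58)),([-75,75,58],Ts(57,370)),([-75,-75,58],Ts(373,370)),
        ([75,75,58],Ss(314,80)),([75,-75,58],Ss(476,272)),([-75,75,58],Ss(105,233)),([-75,-75,58],Ss(264,428))]
    for z in(False,True): fit("scale",sc,[500,300,0],z)
    # hanger base plate: find corners at z=12
    for nm,o in (("plate TL",[Th(80,380),Sh(228,253)]),("TR",[Th(258,360)]),("BL",[Th(110,550),Sh(72,448)]),("BR",[Th(255,530),Sh(247,606)])):
        print(nm,[atz(C[n],u,v,12).round(1).tolist() for n,u,v in o])
    for nm,o in (("Lbar open",[Th(237,473),Sh(275,465)]),("Rbar open",[Th(278,468),Sh(330,507)]),("Lbar post",[Th(220,385),Sh(362,350)]),("handle top c",[Th(302,430),Sh(400,457)]),
       ("blue nib",[T(467,278),S(359,424)]),("white nib",[T(316,290),S(267,340)]),("oil cap",[T(122,265),S(181,226)])):
        print(nm,*[x if isinstance(x,list) else x.round(1) for x in tri(*[(C[n],u,v) for n,u,v in o])])
E
python3 fit.py
```

```text
shelf [6.30422e+02 1.48980e+01 5.00000e-03] res px [0.9, 0.2, 0.5, -0.4, -0.1, -0.9, -0.7, -0.9, -0.4, 1.5, 1.8, 0.4, -0.9, -1.0, 0.3, -2.2, -3.7, -1.2, -0.3, 2.3, 3.2, 0.3]
shelf [ 6.34124e+02  1.51840e+01  4.00000e-03 -1.09990e+01] res px [1.3, -0.3, -0.7, -0.7, 0.8, 0.2, -1.3, -0.9, -0.0, 0.9, 0.7, 0.1, -0.4, -0.8, -0.7, -1.8, -2.7, -0.0, -0.9, 2.1, 2.0, 0.9]
basket [ 7.21582e+02  9.48600e+00 -6.00000e-03] res px [-0.0, 0.1, 0.7, -0.1, 0.3, 0.7, 1.0, 1.7, -0.1, -1.8, 1.3, -0.4, -0.7, -2.6]
basket [ 7.29386e+02  9.68800e+00  1.00000e-03 -2.40000e+01] res px [-0.2, 0.2, -0.7, -0.5, 0.4, 0.1, -0.1, 0.7, -0.1, 0.3, 0.7, 0.4, 0.1, -0.8]
scale [ 4.93391e+02  3.41468e+02 -1.10000e-02] res px [0.8, 0.1, 0.7, -0.2, 0.3, 0.4, 0.6, 0.2, -0.1, -0.5, 0.6, -1.1, -1.4, -0.9, -0.5, -0.2]
scale [ 4.95673e+02  3.45386e+02 -1.10000e-02 -1.43780e+01] res px [0.5, 0.1, -0.1, -0.2, 0.0, -0.1, -0.2, -0.3, 0.0, 0.6, 0.4, -0.4, -0.8, -0.1, -0.2, 0.1]
plate TL [[549.6, -295.0, 12.0], [550.6, -296.9, 12.0]]
TR [[562.4, -426.9, 12.0]]
BL [[423.9, -311.2, 12.0], [424.3, -314.6, 12.0]]
BR [[436.8, -417.8, 12.0], [439.8, -422.2, 12.0]]
Lbar open [ 464.5 -355.2  161.4] [0.0, 0.0]
Rbar open [ 467.3 -379.3  172.4] [1.3, 1.3]
Lbar post [ 521.1 -340.6  183.5] [1.3, 1.3]
handle top c [ 482.2 -363.8  259.7] [1.9, 1.9]
blue nib [737.8 -44.7 114.6] [0.8, 0.8]
white nib [730.   61.2 116.3] [0.3, 0.3]
oil cap [757.3 197.7  92.4] [0.3, 0.3]
```

Run:
```python
from h import *
D={n:np.load(f"pics/{n}0.npy") for n in("top","scene")}
C={n:calibration(n) for n in D}
def q(nm,n,u,v):
    z=D[n][int(round(v)),int(round(u))]; print(nm,n,z,dep(C[n],u,v,z).round(1))
q("scale","top",241,236);q("scale","scene",268,195);q("bench","top",400,250);q("bench","scene",330,250)
q("bench","top",200,280);q("bench","scene",280,150)
q("handle","top",515,227);q("handle","scene",480,401)
q("bluenib","top",260+467/4,75+278/4);q("bluenib","scene",320+359/3,90+424/3)
q("whitenib","top",260+316/4,75+290/4);q("whitenib","scene",320+267/3,90+340/3)
q("hangplate","top",468,225);q("hangplate","scene",440,400)
q("basketfloor","top",260+395/4,75+330/4)
q("handletop","scene",480,400)
```

```text
scale top 1455.7979 [493.5 344.9  48.4]
scale scene 1261.5219 [472.8 335.2  61.1]
bench top 1500.4209 [ 449.9 -116.9   -1.8]
bench scene 1278.5269 [516.4 119.9  -0.8]
bench top 1487.8265 [370.7 472.2   2.4]
bench scene 1374.443 [ 6.026e+02  4.539e+02 -1.000e-01]
handle top 1232.1711 [ 480.7 -356.8  271.4]
handle scene 899.20935 [ 481.2 -362.   271.4]
bluenib top 1399.4935 [732.1 -42.3 131.7]
bluenib scene 1158.8826 [731.3 -46.6 130.6]
whitenib top 1401.0175 [725.9  61.8 129.6]
whitenib scene 1179.5748 [722.9  57.9 132.9]
hangplate top 1490.4769 [ 519.  -316.1   15.8]
hangplate scene 1140.4847 [ 471.8 -355.1   16.9]
basketfloor top 1528.7294 [730.6  -1.3   1.5]
handletop scene 900.92365 [ 482.9 -360.9  270.2]
```

Run:
```python
from h import *
s=sense();r=Rt(s);print(r.as_matrix().round(3))
c=np.array(calibration("wrist")["world_from_camera"])
off=r.inv().apply(c[:3,3]-s['eef_pos']);print("cam off tool",off.round(1),"look",r.inv().apply(-c[:3,2]).round(3))
# yaw of camera side now
w=r.apply([0,np.sign(off[1]),0]);print("camera side world az",np.degrees(np.arctan2(w[1],w[0])))
```

```text
[[-0.001 -0.938  0.346]
 [-0.001  0.346  0.938]
 [-1.     0.    -0.001]]
cam off tool [-140.4   81.1    0.8] look [ 0.949 -0.316  0.001]
camera side world az 159.78688642951522
```

```bash
cat > go.py <<'E'
# prints shift/turn for a target: go.py x y z azcam lean   (lean = handle-back lean of tool about world axis perpendicular to azcam)
import sys
from h import *
def target(az,lean):
    a=np.radians(az);l=np.radians(lean);f=np.array([np.cos(a),np.sin(a),0]);u=np.array([0,0,1.])
    x=-u*np.cos(l)+f*np.sin(l); y=f*np.cos(l)+u*np.sin(l)   # camera side
    return R.from_matrix(np.column_stack([x,y,np.cross(x,y)]))
if __name__=="__main__":
    x,y,z,az,lean=map(float,sys.argv[1:6])
    s=sense();r=Rt(s);T=target(az,lean)
    dl,dr=pose_rows([x,y,z],T)
    m=r.as_matrix();print("t",s['time_s'],"pos",s['eef_pos'].round(1),"az",np.degrees(np.arctan2(m[1,1],m[0,1])).round(1),"xdir",m[:,0].round(3),"j",s['joints'].round(2))
    print("lin",dl.tolist(),"mm",np.linalg.norm(dl*300).round(1),"rows",np.ceil(np.linalg.norm(dl*300)/41.7),"rot",dr.tolist(),"rows",np.ceil(np.degrees(np.linalg.norm(dr*.5))/7.16))
E
python3 go.py 270 360 300 131 0
```

```text
t 0.15 pos [181.3 492.5 230.9] az 159.8 xdir [-0.001 -0.001 -1.   ] j [ 0.99  0.31  1.5   0.    1.33 -0.22]
lin [-0.2302, -0.43, -0.3125] mm 173.8 rows 5.0 rot [1.0049, -0.002, 0.0] rows 5.0
```

```bash
python3 -m jog '[{"linear":[-0.23,-0.43,-0.31],"rotation":[1,0,0],"grip":85},{"linear":[-0.23,-0.43,-0.31],"rotation":[1,0,0],"grip":85},{"linear":[-0.23,-0.43,-0.31],"rotation":[1,0,0],"grip":85},{"linear":[-0.23,-0.43,-0.31],"rotation":[1,0,0],"grip":85},{"linear":[-0.23,-0.43,-0.31],"rotation":[1,0,0],"grip":85}]'; python3 go.py 340 200 330 103 0
```

```text
time_s: 0.57
eef_pos: [273.0, 357.8, 302.4]
ee_rot: [0.664, -0.245, 0.662, 0.245]
force: [1.2, 0.0, -0.5]
grip_width: 0.996
t 0.5667 pos [273.  357.8 302.4] az 130.6 xdir [ 0.003  0.001 -1.   ] j [ 0.66  0.1   1.58 -0.    1.46 -0.05]
lin [-0.0915, -0.5451, -0.1721] mm 173.7 rows 5.0 rot [0.9618, 0.0065, 0.0021] rows 4.0
```

```bash
python3 -m jog '[{"linear":[-0.09,-0.545,-0.17],"rotation":[1,0,0],"grip":85},{"linear":[-0.09,-0.545,-0.17],"rotation":[1,0,0],"grip":85},{"linear":[-0.09,-0.545,-0.17],"rotation":[1,0,0],"grip":85},{"linear":[-0.09,-0.545,-0.17],"rotation":[1,0,0],"grip":85},{"linear":[-0.09,-0.545,-0.17],"rotation":[1,0,0],"grip":85}]'; python3 go.py 380 80 340 73 0
```

```text
time_s: 0.98
eef_pos: [342.0, 196.9, 330.2]
ee_rot: [0.705, -0.07, 0.702, 0.07]
force: [-0.3, 1.3, 0.3]
grip_width: 0.997
t 0.9833 pos [342.  196.9 330.2] az 101.4 xdir [ 0.005 -0.    -1.   ] j [ 0.22 -0.04  1.65 -0.    1.53  0.03]
lin [-0.0319, -0.4072, 0.0477] mm 123.4 rows 3.0 rot [0.9896, 0.0097, 0.0002] rows 4.0
```

```bash
python3 -m jog '[{"linear":[-0.03,-0.4,0.05],"rotation":[1,0,0],"grip":85},{"linear":[-0.03,-0.4,0.05],"rotation":[1,0,0],"grip":85},{"linear":[-0.03,-0.4,0.05],"rotation":[1,0,0],"grip":85},{"linear":[-0.03,-0.4,0.05],"rotation":[1,0,0],"grip":85}]'; python3 go.py 400 30 345 45 0
```

```text
time_s: 1.32
eef_pos: [382.0, 76.9, 339.3]
ee_rot: [0.701, 0.107, 0.697, -0.108]
force: [0.1, 0.8, -0.5]
grip_width: 0.994
t 1.3167 pos [382.   76.9 339.3] az 72.5 xdir [ 0.005 -0.002 -1.   ] j [-0.1  -0.06  1.65 -0.    1.55  0.2 ]
lin [-0.0184, -0.1309, 0.1044] mm 50.5 rows 2.0 rot [0.9604, 0.01, -0.0014] rows 4.0
```

```bash
python3 -m jog '[{"linear":[-0.02,-0.13,0.10],"rotation":[1,0,0],"grip":85},{"linear":[-0.02,-0.13,0.10],"rotation":[1,0,0],"grip":85},{"linear":[-0.02,-0.13,0.10],"rotation":[1,0,0],"grip":85},{"linear":[-0.02,-0.13,0.10],"rotation":[1,0,0],"grip":85}]'; python3 go.py 430 10 350 17 12
```

```text
time_s: 1.65
eef_pos: [399.1, 30.0, 345.1]
ee_rot: [0.653, 0.275, 0.65, -0.275]
force: [0.1, 0.1, -0.6]
grip_width: 0.995
t 1.65 pos [399.1  30.  345.1] az 44.2 xdir [ 0.004 -0.002 -1.   ] j [-0.22 -0.04  1.61 -0.    1.57  0.58]
lin [-0.016, 0.0273, 0.1198] mm 37.2 rows 1.0 rot [0.9466, -0.0928, 0.406] rows 5.0
```

```bash
python3 -m jog '[{"linear":[-0.02,0.03,0.12],"rotation":[0.95,-0.09,0.41],"grip":85},{"linear":[-0.02,0.03,0.12],"rotation":[0.95,-0.09,0.41],"grip":85},{"linear":[-0.02,0.03,0.12],"rotation":[0.95,-0.09,0.41],"grip":85},{"linear":[-0.02,0.03,0.12],"rotation":[0.95,-0.09,0.41],"grip":85},{"linear":[-0.02,0.03,0.12],"rotation":[0.95,-0.09,0.41],"grip":85}]'; python3 go.py 450 0 330 0 30
```

```text
time_s: 2.07
eef_pos: [430.2, 10.6, 351.0]
ee_rot: [0.608, 0.481, 0.52, -0.359]
force: [0.5, -0.2, 0.3]
grip_width: 0.992
t 2.0667 pos [430.2  10.6 351. ] az 16.6 xdir [ 0.201  0.063 -0.978] j [-0.33 -0.08  1.65  0.13  1.4   0.94]
lin [0.0793, 0.0373, 0.0531] mm 30.7 rows 1.0 rot [0.5431, -0.2156, 0.6188] rows 4.0
```

```bash
python3 -m jog '[{"linear":[0.08,0.04,0.05],"rotation":[0.54,-0.21,0.62],"grip":85},{"linear":[0.08,0.04,0.05],"rotation":[0.54,-0.21,0.62],"grip":85},{"linear":[0.08,0.04,0.05],"rotation":[0.54,-0.21,0.62],"grip":85},{"linear":[0.08,0.04,0.05],"rotation":[0.54,-0.21,0.62],"grip":85}]'
cat > snap.py <<'E'
import sys,json
from h import *
n=sys.argv[1];c=calibration("wrist");p,d=capture("wrist")
np.savez(f"pics/{n}.npz",d=d,K=np.array(c["intrinsics"]),T=np.array(c["world_from_camera"]))
cv2.imwrite(f"pics/{n}.png",p[:,:,::-1]);print(n,sense()['time_s'])
E
cat >> h.py <<'E'
def load(n):
    z=np.load(f"pics/{n}.npz");return {"intrinsics":z["K"],"world_from_camera":z["T"]},z["d"]
E
python3 snap.py w1; python3 go.py 450 0 330 0 30
```

```text
time_s: 2.4
eef_pos: [449.8, 1.6, 329.1]
ee_rot: [0.612, 0.613, 0.354, -0.352]
force: [-0.1, 0.0, -0.5]
grip_width: 0.998
w1 2.45
t 2.45 pos [449.5   1.9 329.1] az 0.0 xdir [ 0.502  0.003 -0.865] j [-0.37 -0.21  1.89  0.22  0.98  1.13]
lin [-0.0016, 0.0029, 0.0062] mm 2.1 rows 1.0 rot [0.0005, -0.0051, -0.005] rows 1.0
```

View pics/w1.png

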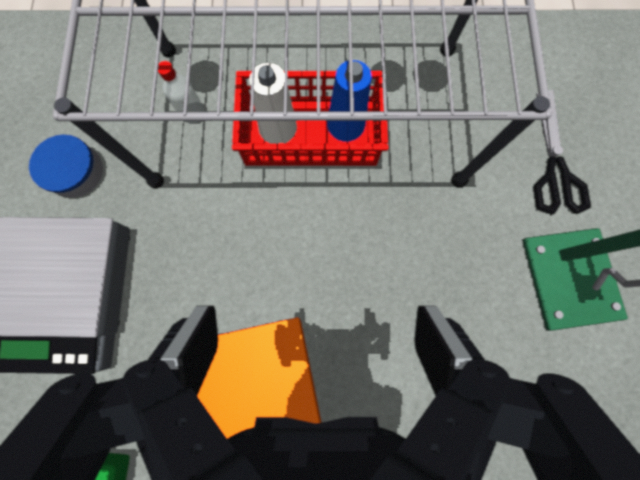

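Run:
```python
from h import *
w=cv2.imread("pics/w1.png")
crop(w,220,50,400,180,4,"w1_b.png")
crop(w,40,80,180,200,4,"w1_l.png");crop(w,440,80,560,200,4,"w1_r.png")
```

```text
(no output)
```

View pics/w1_b.png

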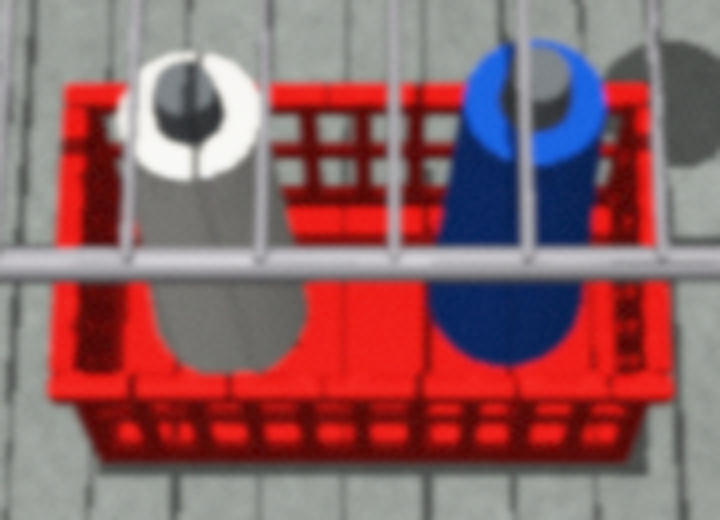

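View pics/w1_l.png

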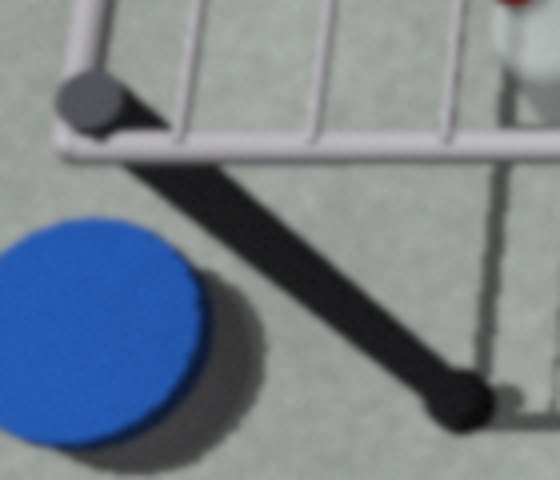

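View pics/w1_r.png

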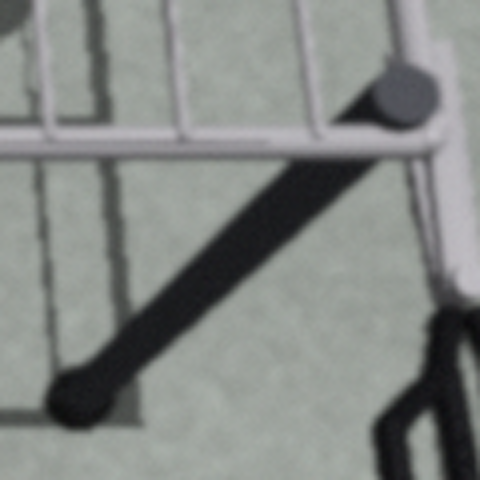

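```bash
cat > fit2.py <<'E'
from fit import *
c,d=load("w1");C["w1"]=c
B=lambda u,v:("w1",220+u/4,50+v/4)
L=lambda u,v:("w1",40+u/4,80+v/4)
Q=lambda u,v:("w1",440+u/4,80+v/4)
bw=[([60,105,65],B(68,84)),([60,-105,65],B(648,84)),([-60,105,57],B(50,400)),([-60,-105,57],B(672,400)),([-55,100,0],B(100,465)),([-55,-100,0],B(630,463))]
bt=[([60,105,65],T(240,240)),([60,-105,65],T(527,238)),([60,105,65],S(258,293)),([60,-105,65],S(415,457)),([-60,105,65],S(162,372))]
for z in(0,1): fit("basket w1",bw,[720,10,0],z)
fit("basket all",bw+bt,[720,10,0])
sw=[([12,228,195],L(92,100)),([12,-228,195],Q(405,95)),([12,228,0],L(462,405)),([12,-228,0],Q(78,402)),([-0,228,190],L(70,150)),([0,-240,190],Q(440,145))]
for z in(0,1): fit("shelf w1",sw,[630,15,0],z)
for nm,o in(("blue nib",[T(467,278),S(359,424),B(541,75)]),("white nib",[T(316,290),S(267,340),B(189,88)])):
    print(nm,tri(*[(C[n],u,v) for n,u,v in o]),[atz(C[n],u,v,132).round(1) for n,u,v in o])
for n,u,v in (B(541,75),B(189,88)): print(dep(c,u,v,d[int(round(v)),int(round(u))]).round(1))
# front bar by depth
for u in (100,300,500):
    col=d[100:130,u];v=100+int(np.argmin(np.where(col>0,col,9e9)));print("bar",u,v,dep(c,u,v,d[v,u]).round(1))
for u in (250,300,370):
    for v in (144,147): print("rim",u,v,dep(c,u,v,d[v,u]).round(1))
E
python3 fit2.py
```

```text
basket w1 [7.20679e+02 1.11070e+01 4.00000e-03] res px [-1.7, -1.0, 3.4, -1.5, 0.1, 2.0, 0.1, 1.5, 0.0, -0.3, -0.4, -0.2]
basket w1 [ 7.23288e+02  1.13360e+01  4.00000e-03 -4.82800e+00] res px [-0.9, -0.3, 2.5, -0.8, 0.9, 1.8, -0.9, 1.4, 0.6, -0.6, -1.2, -0.4]
basket all [ 7.20602e+02  1.03960e+01 -2.00000e-03] res px [-0.9, -1.4, 4.2, -1.1, 0.4, 1.6, 0.4, 2.1, 0.3, -0.6, -0.2, 0.3, -0.4, 0.5, 0.3, 0.0, -0.8, -1.8, 0.8, -0.5, -1.3, -2.5]
shelf w1 [6.30374e+02 1.73150e+01 3.00000e-03] res px [-1.7, -0.5, -0.3, -0.6, -0.6, -0.6, -0.8, -0.5, 5.7, 1.3, 1.9, 1.3]
shelf w1 [ 6.30622e+02  1.71840e+01  3.00000e-03 -4.69000e-01] res px [-1.2, -0.5, -0.5, -0.5, -0.4, -0.7, -0.9, -0.6, 6.2, 1.3, 1.7, 1.3]
blue nib (array([734.84059515, -44.41663226, 123.90558378]), [1.3, 1.7, 1.0]) [array([732. , -42.3, 132. ]), array([730.6, -46.8, 132. ]), array([729.7, -43.1, 132. ])]
white nib (array([725.95612705,  60.46840164, 129.18542061]), [1.3, 2.2, 1.3]) [array([725.2,  61.9, 132. ]), array([723.3,  58. , 132. ]), array([725.4,  60.6, 132. ])]
[730.3 -43.2 131.3]
[726.2  60.8 131. ]
bar 100 113 [634.9 209.8 191.3]
bar 300 114 [634.1  18.2 191.1]
bar 500 114 [ 634.3 -173.   190.9]
rim 250 144 [668.8  91.6  63.2]
rim 250 147 [664.3  91.3  63.7]
rim 300 144 [668.2  24.6  64.5]
rim 300 147 [664.2  24.6  63.8]
rim 370 144 [669.1 -69.1  62.9]
rim 370 147 [664.6 -68.9  63.1]
```

```bash
python3 - <<'E'
from h import *
c,d=load("w1")
for nm,u,v in(("orange corner",299,320),("or left",222,330),("hang TL",526,238),("hang BL",546,328),("hang BR",625,316)):
    print(nm,dep(c,u,v,d[v,u]).round(1),atz(c,u,v,12).round(1))
E
python3 go.py 400 -170 340 7 20
```

```text
orange corner [438.8  24.6  35.5] [438.3  25.8  12. ]
or left [424.3 132.6  -2.5] [425.1 128.8  12. ]
hang TL [ 552.4 -295.5    8.3] [ 551.6 -293.2   12. ]
hang BL [ 428.1 -310.     3.9] [ 428.5 -304.8   12. ]
hang BR [ 444.3 -414.7   10.3] [ 444.3 -413.1   12. ]
t 2.45 pos [449.5   1.9 329.1] az 0.0 xdir [ 0.502  0.003 -0.865] j [-0.37 -0.21  1.89  0.22  0.98  1.13]
lin [-0.1156, -0.1246, 0.5725] mm 179.2 rows 5.0 rot [-0.2207, 0.0987, -0.3539] rows 2.0
```

```bash
python3 -m jog '[{"linear":[-0.115,-0.125,0.57],"rotation":[-0.22,0.1,-0.35],"grip":85},{"linear":[-0.115,-0.125,0.57],"rotation":[-0.22,0.1,-0.35],"grip":85},{"linear":[-0.115,-0.125,0.57],"rotation":[-0.22,0.1,-0.35],"grip":85},{"linear":[-0.115,-0.125,0.57],"rotation":[-0.22,0.1,-0.35],"grip":85},{"linear":[-0.115,-0.125,0.57],"rotation":[-0.22,0.1,-0.35],"grip":85}]'; python3 go.py 390 -300 350 7.5 20
```

```text
time_s: 2.87
eef_pos: [398.9, -173.7, 339.7]
ee_rot: [0.603, 0.553, 0.44, -0.37]
force: [-0.2, 1.1, -0.5]
grip_width: 0.995
t 2.8667 pos [ 398.9 -173.7  339.7] az 7.0 xdir [ 0.339  0.042 -0.94 ] j [-0.86 -0.12  1.74  0.3   1.34  0.55]
lin [-0.0597, -0.064, 0.4143] mm 127.0 rows 4.0 rot [-0.017, 0.006, 0.0006] rows 1.0
```

```bash
python3 snap.py w2; python3 -m jog '[{"linear":[-0.06,-0.064,0.41],"rotation":[-0.02,0,0],"grip":85},{"linear":[-0.06,-0.064,0.41],"rotation":[-0.02,0,0],"grip":85},{"linear":[-0.06,-0.064,0.41],"rotation":[-0.02,0,0],"grip":85},{"linear":[-0.06,-0.064,0.41],"rotation":[-0.02,0,0],"grip":85},{"linear":[-0.06,-0.064,0.41],"rotation":[-0.02,0,0],"grip":85}]'; python3 snap.py w3
```

```text
w2 2.9167
time_s: 3.33
eef_pos: [390.0, -299.6, 349.1]
ee_rot: [0.605, 0.551, 0.443, -0.368]
force: [1.1, 0.1, 0.4]
grip_width: 0.996
w3 3.3833
```

View pics/w2.png

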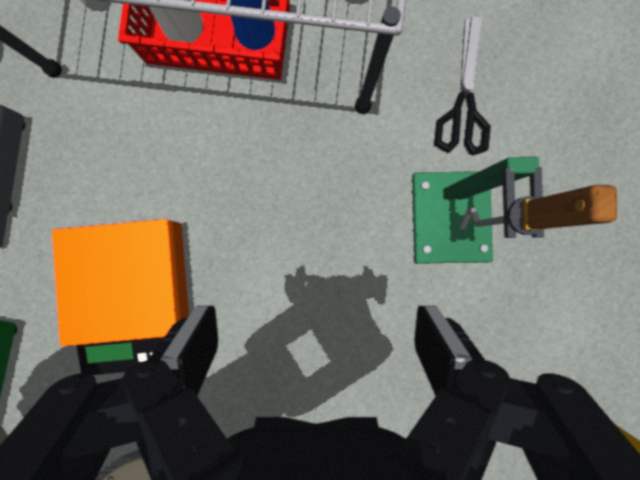

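View pics/w3.png

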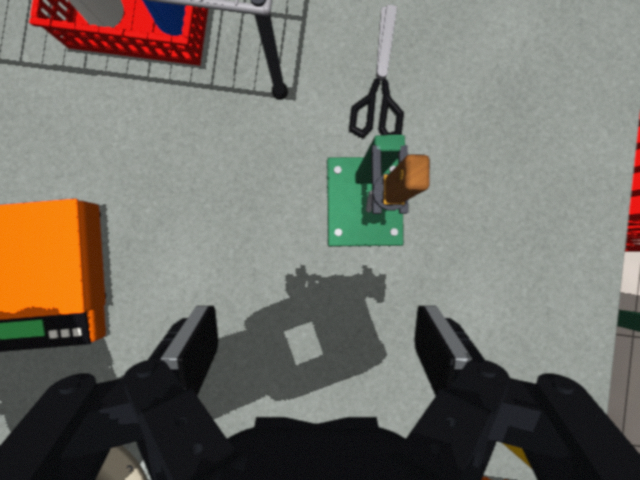

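Run:
```python
from h import *
crop(cv2.imread("pics/w2.png"),400,140,630,280,3.4,"w2_h.png")
crop(cv2.imread("pics/w3.png"),320,120,450,260,4,"w3_h.png")
```

```text
(no output)
```

View pics/w2_h.png

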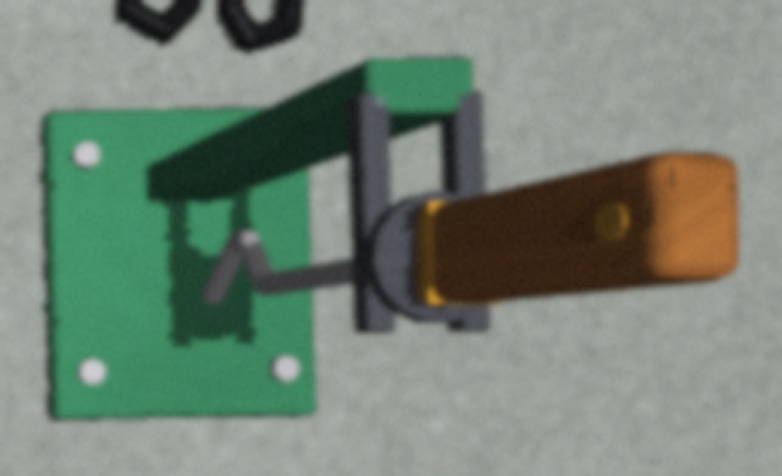

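View pics/w3_h.png

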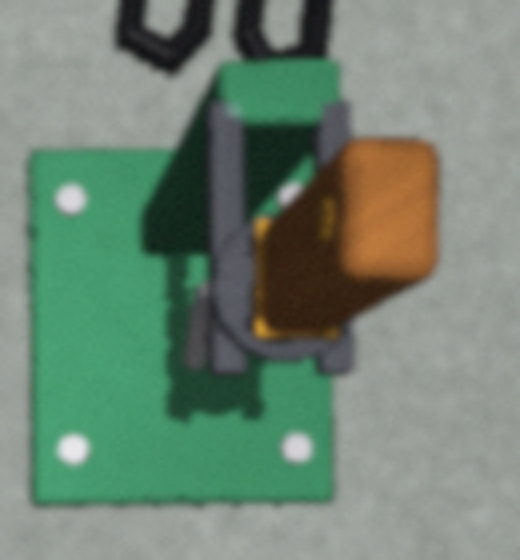

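```bash
cat > fit3.py <<'E'
from fit import *
for n in("w2","w3"): C[n]=load(n)[0]
A=lambda u,v:("w2",400+u/3.4,140+v/3.4)
B=lambda u,v:("w3",320+u/4,120+v/4)
tr=lambda a,b: tri((C[a[0]],)+a[1:],(C[b[0]],)+b[1:])
for nm,a,b in(("handle top",A(695,216),B(390,209)),("Lbar tip",A(375,328),B(228,370)),("Rbar tip",A(470,325),B(336,372)),("TL",A(48,112),B(33,150)),("BL",A(55,415),B(33,502)),("BR",A(314,412),B(332,500)),("post TL",A(368,62),B(225,65)),("post TR",A(470,58),B(338,60))):
    print(nm,*[x if isinstance(x,list) else x.round(1) for x in tr(a,b)])
o=[([-20,13,180],A(375,328)),([-20,-13,180],A(470,325)),([-20,13,180],B(228,370)),([-20,-13,180],B(336,372)),([0,0,270],A(695,216)),([0,0,270],B(390,209))]
fit("hanger",o,[480,-360,.12]);fit("hanger",o,[480,-360,.12],True)
for n,(u,v) in(("w2",(604,203)),("w3",(417,172))):
    c,d=load(n);print(dep(c,u,v,d[v,u]).round(1))
E
python3 fit3.py
```

```text
handle top [ 480.9 -359.1  265.9] [0.1, 0.1]
Lbar tip [ 460.9 -349.4  173.5] [0.1, 0.1]
Rbar tip [ 464.4 -375.6  173.2] [0.6, 0.6]
TL [ 552.9 -295.9    5.4] [0.1, 0.1]
BL [ 425.9 -312.6    7.6] [0.5, 0.5]
BR [ 440.6 -419.7    7.3] [0.2, 0.2]
post TL [ 534.2 -339.1  174.7] [0.1, 0.1]
post TR [ 538.  -365.7  177. ] [0.2, 0.2]
hanger [ 4.80829e+02 -3.57045e+02  1.32000e-01] res px [0.9, 1.2, 1.2, 1.8, -1.7, 0.5, -1.4, -0.0, 1.9, -0.9, -1.2, -1.7]
hanger [ 4.81767e+02 -3.59678e+02  1.18000e-01 -5.28000e+00] res px [0.3, 0.6, 0.1, 1.6, -0.1, 0.2, -0.2, 0.1, -0.6, -0.7, 0.5, -0.8]
[ 481.  -357.5  267.6]
[ 480.6 -358.4  267.2]
```

```bash
python3 go.py 481.3 -358.5 310 7.4 0
```

```text
t 3.3833 pos [ 390.2 -298.1  349.4] az 7.6 xdir [ 0.338  0.044 -0.94 ] j [-1.07  0.05  1.55  0.33  1.42  0.34]
lin [0.2173, 0.213, 0.2394] mm 116.2 rows 3.0 rot [0.0068, 0.0017, -0.6953] rows 3.0
```

```bash
python3 -m jog '[{"linear":[0.217,0.213,0.239],"rotation":[0,0,-0.695],"grip":85},{"linear":[0.217,0.213,0.239],"rotation":[0,0,-0.695],"grip":85},{"linear":[0.217,0.213,0.239],"rotation":[0,0,-0.695],"grip":85},{"linear":[0.217,0.213,0.239],"rotation":[0,0,-0.695],"grip":85},{"linear":[0.217,0.213,0.239],"rotation":[0,0,-0.695],"grip":85}]'; python3 snap.py w4;python3 go.py 481.3 -358.5 211 7.4 0
```

```text
time_s: 3.8
eef_pos: [483.6, -356.5, 306.0]
ee_rot: [0.531, 0.464, 0.535, -0.464]
force: [-1.6, 0.5, 0.9]
grip_width: 0.991
w4 3.85
t 3.85 pos [ 482.4 -356.5  309.2] az 7.8 xdir [-0.001  0.    -1.   ] j [-0.83  0.45  1.1  -0.    1.59  0.6 ]
lin [0.3274, -0.0042, 0.0063] mm 98.2 rows 3.0 rot [0.0142, -0.001, 0.0015] rows 1.0
```

View pics/w4.png

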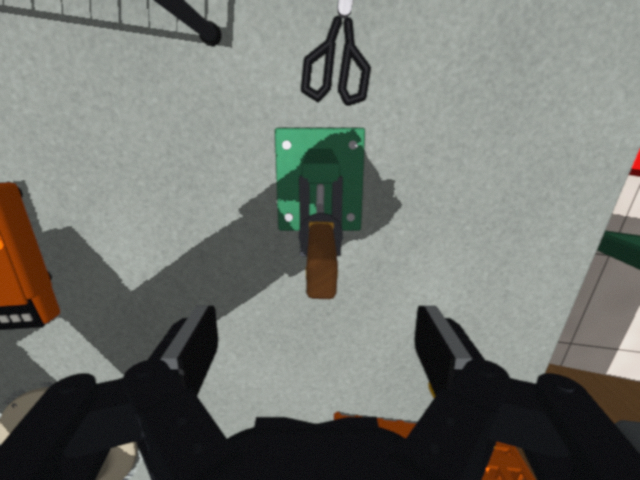

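```bash
python3 -m jog '[{"linear":[0.1,-0.004,0.007],"rotation":[0.01,0,0],"grip":85},{"linear":[0.2,-0.004,0.007],"rotation":[0.01,0,0],"grip":85},{"linear":[0.28,-0.004,0.007],"rotation":[0.01,0,0],"grip":85},{"linear":[0.327,-0.004,0.007],"rotation":[0.01,0,0],"grip":85},{"linear":[0.327,-0.004,0.007],"rotation":[0.01,0,0],"grip":85},{"linear":[0.327,-0.004,0.007],"rotation":[0.01,0,0],"grip":85}]'; python3 go.py 481.3 -358.8 211 7.4 0;python3 snap.py w5
```

```text
time_s: 4.35
eef_pos: [481.0, -358.1, 213.9]
ee_rot: [0.533, 0.466, 0.531, -0.466]
force: [-0.7, -0.3, -0.8]
grip_width: 0.996
t 4.35 pos [ 481.  -358.1  213.9] az 7.5 xdir [ 0.002 -0.002 -1.   ] j [-0.84  0.49  1.29 -0.    1.36  0.6 ]
lin [0.0097, 0.0007, 0.0024] mm 3.0 rows 1.0 rot [0.0047, 0.0042, -0.0029] rows 1.0
w5 4.4
```

View pics/w5.png

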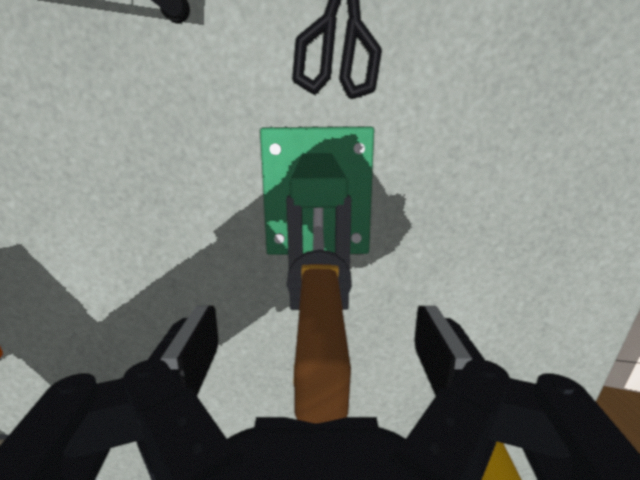

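```bash
python3 -m jog '[{"linear":[0.005,0,0.003],"rotation":[0,0,0],"grip":0},{"linear":[0.005,0,0.003],"rotation":[0,0,0],"grip":0},{"linear":[0.005,0,0.003],"rotation":[0,0,0],"grip":0},{"linear":[0.005,0,0.003],"rotation":[0,0,0],"grip":0},{"linear":[0.005,0,0.003],"rotation":[0,0,0],"grip":0},{"linear":[0.005,0,0.003],"rotation":[0,0,0],"grip":0},{"linear":[0.005,0,0.003],"rotation":[0,0,0],"grip":0},{"linear":[0.005,0,0.003],"rotation":[0,0,0],"grip":0}]' 100; python3 go.py 481.3 -358.8 219 7.4 0
```

```text
time_s: 5.07
eef_pos: [481.6, -359.6, 213.2]
ee_rot: [0.533, 0.466, 0.53, -0.466]
force: [-0.5, -0.5, 2.2]
grip_width: 0.202
t 5.0667 pos [ 481.6 -359.6  213.2] az 7.5 xdir [ 0.003 -0.003 -1.   ] j [-0.84  0.49  1.28 -0.    1.36  0.6 ]
lin [-0.0195, -0.0006, -0.0027] mm 5.9 rows 1.0 rot [0.0046, 0.0074, -0.0049] rows 1.0
```

```bash
python3 -m jog '[{"linear":[-0.015,0,0],"rotation":[0,0,0],"grip":0},{"linear":[-0.03,0,0],"rotation":[0,0,0],"grip":0},{"linear":[-0.03,0,0],"rotation":[0,0,0],"grip":0},{"linear":[-0.03,-0.05,0],"rotation":[0,0,0],"grip":0},{"linear":[-0.03,-0.12,0],"rotation":[0,0,0],"grip":0},{"linear":[-0.03,-0.2,0],"rotation":[0,0,0],"grip":0},{"linear":[-0.03,-0.27,0],"rotation":[0,0,0],"grip":0},{"linear":[-0.03,-0.3,0],"rotation":[0,0,0],"grip":0},{"linear":[-0.03,-0.3,0],"rotation":[0,0,0],"grip":0}]'; python3 snap.py w6; python3 go.py 390 -250 340 4 20
```

```text
time_s: 5.82
eef_pos: [391.2, -371.7, 222.2]
ee_rot: [0.533, 0.466, 0.53, -0.467]
force: [-0.4, 0.4, -0.7]
grip_width: 0.198
w6 5.8667
t 5.8667 pos [ 392.3 -371.6  222.2] az 7.5 xdir [ 0.003 -0.004 -1.   ] j [-0.98  0.35  1.47  0.    1.32  0.46]
lin [-0.3942, 0.0462, -0.4012] mm 169.3 rows 5.0 rot [0.121, -0.0135, 0.6919] rows 3.0
```

View pics/w6.png

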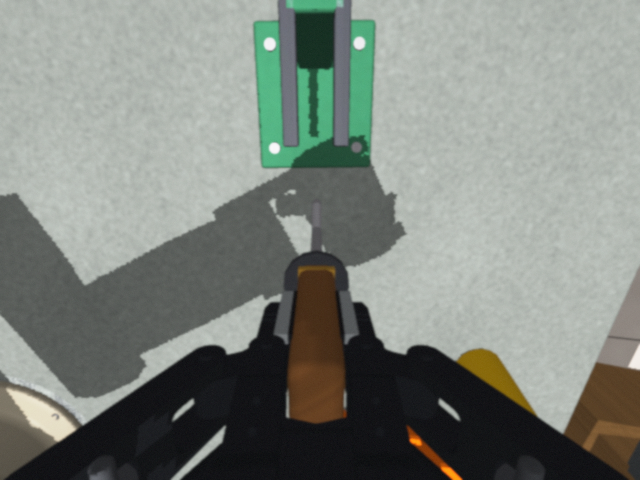

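```bash
python3 -m jog '[{"linear":[-0.394,0.046,-0.4],"rotation":[0.12,-0.01,0.69],"grip":0},{"linear":[-0.394,0.046,-0.4],"rotation":[0.12,-0.01,0.69],"grip":0},{"linear":[-0.394,0.046,-0.4],"rotation":[0.12,-0.01,0.69],"grip":0},{"linear":[-0.394,0.046,-0.4],"rotation":[0.12,-0.01,0.69],"grip":0},{"linear":[-0.394,0.046,-0.4],"rotation":[0.12,-0.01,0.69],"grip":0}]'; python3 go.py 420 -60 320 0 32
```

```text
time_s: 6.28
eef_pos: [390.9, -247.6, 345.9]
ee_rot: [0.596, 0.564, 0.424, -0.384]
force: [-0.6, -0.5, 0.8]
grip_width: 0.196
t 6.2833 pos [ 390.9 -247.6  345.9] az 4.3 xdir [ 0.346  0.02  -0.938] j [-1.   -0.04  1.65  0.31  1.36  0.46]
lin [0.127, 0.1048, -0.6171] mm 191.6 rows 5.0 rot [0.1358, -0.0545, 0.4086] rows 2.0
```

```bash
python3 -m jog '[{"linear":[0.127,0.105,-0.617],"rotation":[0.136,-0.05,0.41],"grip":0},{"linear":[0.127,0.105,-0.617],"rotation":[0.136,-0.05,0.41],"grip":0},{"linear":[0.127,0.105,-0.617],"rotation":[0.136,-0.05,0.41],"grip":0},{"linear":[0.127,0.105,-0.617],"rotation":[0.136,-0.05,0.41],"grip":0},{"linear":[0.127,0.105,-0.617],"rotation":[0.136,-0.05,0.41],"grip":0}]'; python3 go.py 470 9 240 0 40
```

```text
time_s: 6.7
eef_pos: [420.1, -56.9, 320.0]
ee_rot: [0.618, 0.619, 0.344, -0.341]
force: [0.7, -0.7, -1.1]
grip_width: 0.199
t 6.7 pos [420.1 -56.9 320. ] az 0.1 xdir [ 0.531  0.004 -0.847] j [-0.61 -0.29  1.98  0.37  1.01  0.83]
lin [0.315, -0.0006, -0.2185] mm 115.0 rows 3.0 rot [0.0011, -0.0078, 0.2767] rows 2.0
```

```bash
python3 -m jog '[{"linear":[0.315,0,-0.218],"rotation":[0,-0.01,0.277],"grip":0},{"linear":[0.315,0,-0.218],"rotation":[0,-0.01,0.277],"grip":0},{"linear":[0.315,0,-0.218],"rotation":[0,-0.01,0.277],"grip":0},{"linear":[0.315,0,-0.218],"rotation":[0,-0.01,0.277],"grip":0},{"linear":[0.315,0,-0.218],"rotation":[0,-0.01,0.277],"grip":0}]'; python3 snap.py w7
python3 - <<'E'
from h import *
s=sense();r=Rt(s);c,d=load("w7")
for nm,p in(("tip",[172.2,0,0]),("corner",[146.2,21.4,0]),("bend",[128,0,0]),("collar",[33,0,0])):
    w=s['eef_pos']+r.apply(p);print(nm,w.round(1),np.round(proj(c,w),1))
E
```

```text
time_s: 7.12
eef_pos: [470.3, 11.1, 238.4]
ee_rot: [0.641, 0.64, 0.302, -0.298]
force: [0.3, -0.7, -1.3]
grip_width: 0.201
w7 7.1667
tip [581.3   9.8 108.1] [319.  213.7]
corner [581.    9.8 141.7] [319.3 196.4]
bend [552.9   9.8 142. ] [319.3 227.2]
collar [491.9   9.7 214.8] [320.4 276.6]
```

View pics/w7.png

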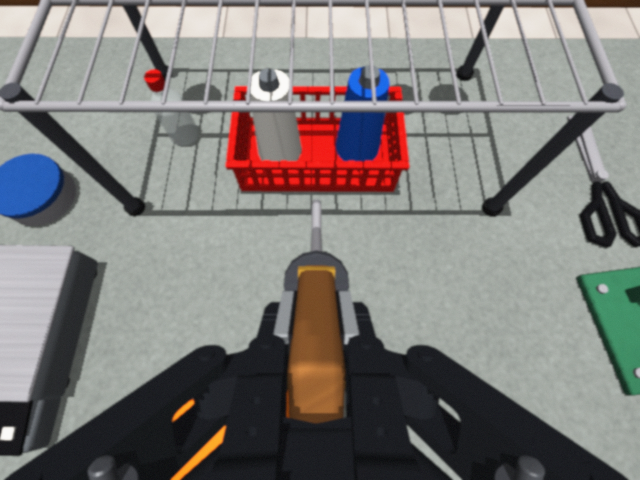

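Run:
```python
from h import *
crop(cv2.imread("pics/w7.png"),270,170,370,310,4,"w7_c.png")
crop(cv2.imread("pics/w6.png"),270,180,370,310,4,"w6_c.png")
for n in("w6","w7"):
    c,d=load(n)
    for u,v in((317,206),(317,212),(316,220),(316,235),(317,245),(316,258),(317,290),(318,330)):
        print(n,u,v,d[v,u],dep(c,u,v,d[v,u]).round(1))
c,_=load("w6")
T=c["world_from_camera"]
# tool frame of camera: off [-140.4,81.1,.8] 
# project in camera frame using rigid offset
cw,_=load("w7");s=sense();r=Rt(s);Tc=np.array(cw["world_from_camera"])
for dx in(0,):
  for lean in(-3,0,3):
    for nm,p in(("corner",[146.2,21.4,0]),("bend",[128,0,0]),("collar",[33,0,0]),("handletop",[-57,0,0])):
        q=R.from_euler('z',lean,degrees=True).apply(np.array(p)-[-18.7,0,0])+[-18.7,0,0]
        print(lean,nm,np.round(proj(cw,s['eef_pos']+r.apply(q)),1))
```

```text
w6 317 206 286.4253 [ 409.3 -370.1   82. ]
w6 317 212 283.4295 [ 405.3 -370.6   86.4]
w6 316 220 283.4238 [ 399.  -370.5   88.5]
w6 316 235 257.05746 [ 395.3 -370.9  117.4]
w6 317 245 237.0573 [ 394.8 -371.6  138.7]
w6 316 258 182.11305 [ 406.1 -369.2  192.7]
w6 317 290 151.60559 [ 403.9 -369.8  225.6]
w6 318 330 121.60372 [ 404.  -369.9  257.1]
w7 317 206 286.137 [572.1  11.7 141.5]
w7 317 212 283.73193 [566.5  11.7 141.9]
w7 316 220 281.02405 [559.2  12.4 141.9]
w7 316 235 0.0 [441.5  11.7 397.6]
w7 317 245 236.91759 [524.9  11.6 175.8]
w7 316 258 182.25574 [499.3  12.1 224.5]
w7 317 290 151.3025 [476.5  11.5 248.8]
w7 318 330 122.59118 [456.7  11.1 271.8]
-3 corner [319.2 206.3]
-3 bend [319.2 236.3]
-3 collar [320.3 281.1]
-3 handletop [323.2 397.4]
0 corner [319.3 196.4]
0 bend [319.3 227.2]
0 collar [320.4 276.6]
0 handletop [323.2 402.9]
3 corner [319.3 186.4]
3 bend [319.3 218. ]
3 collar [320.4 272. ]
3 handletop [323.1 408.1]
```

View pics/w7_c.png

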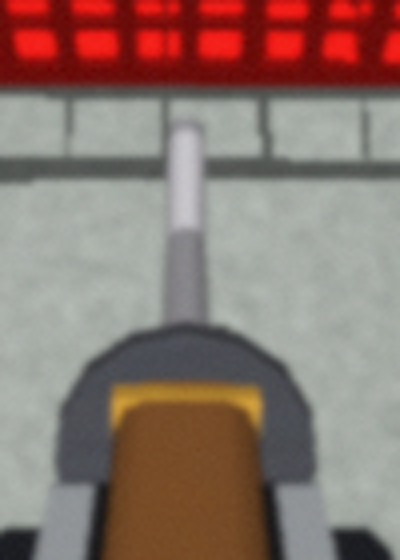

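View pics/w6_c.png

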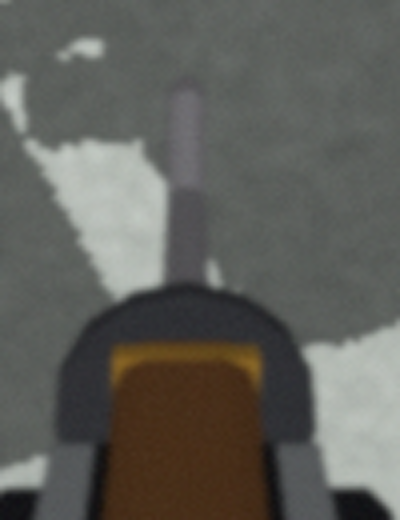

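```bash
python3 - <<'E'
import numpy as np
d=np.array([np.sin(np.radians(40)),0,-np.cos(np.radians(40))])
for t in([620,9,88],[690,9,88],[690,9,45]): print(t,(np.array(t)-172.2*d).round(1))
E
python3 go.py 509.3 9 219.9 0 40;python3 go.py 579.3 9 219.9 0 40
```

```text
[620, 9, 88] [509.3   9.  219.9]
[690, 9, 88] [579.3   9.  219.9]
[690, 9, 45] [579.3   9.  176.9]
t 7.1667 pos [470.7   9.6 240.1] az 0.2 xdir [ 0.642  0.001 -0.767] j [-0.36 -0.14  2.14  0.47  0.53  0.88]
lin [0.1342, 0.0555, 0.0024] mm 43.6 rows 2.0 rot [0.0045, -0.002, 0.0016] rows 1.0
t 7.1667 pos [470.7   9.6 240.1] az 0.2 xdir [ 0.642  0.001 -0.767] j [-0.36 -0.14  2.14  0.47  0.53  0.88]
lin [0.284, 0.2343, 0.0029] mm 110.5 rows 3.0 rot [0.0045, -0.002, 0.0016] rows 1.0
```

```bash
python3 -m jog '[{"linear":[0.08,0.03,0.002],"rotation":[0,0,0],"grip":0},{"linear":[0.134,0.055,0.002],"rotation":[0,0,0],"grip":0},{"linear":[0.164,0.09,0.002],"rotation":[0,0,0],"grip":0},{"linear":[0.194,0.126,0.002],"rotation":[0,0,0],"grip":0},{"linear":[0.224,0.162,0.002],"rotation":[0,0,0],"grip":0},{"linear":[0.254,0.198,0.002],"rotation":[0,0,0],"grip":0},{"linear":[0.284,0.234,0.002],"rotation":[0,0,0],"grip":0},{"linear":[0.284,0.234,0.002],"rotation":[0,0,0],"grip":0}]'; python3 snap.py w8; python3 go.py 579.3 9 176.9 0 40
```

```text
time_s: 7.83
eef_pos: [581.5, 7.4, 221.7]
ee_rot: [0.642, 0.641, 0.298, -0.298]
force: [1.3, -0.6, -1.1]
grip_width: 0.196
w8 7.8833
t 7.8833 pos [580.2   7.8 221.1] az 0.1 xdir [ 0.644 -0.    -0.765] j [-0.26  0.15  1.9   0.41  0.44  0.99]
lin [0.1109, -0.097, -0.0042] mm 44.2 rows 2.0 rot [0.0027, 0.0008, -0.0022] rows 1.0
```

View pics/w8.png

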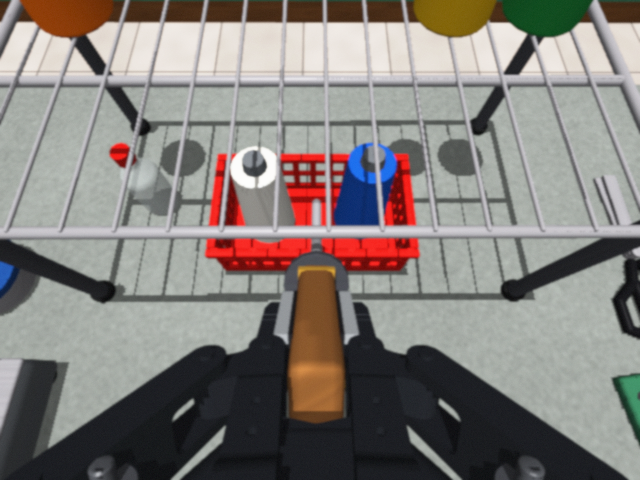

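Run:
```python
from h import *
crop(cv2.imread("pics/w8.png"),240,150,400,280,4.8,"w8_c.png")
c,d=load("w8")
for u,v in((316,203),(317,208),(317,215),(317,222),(280,242),(280,246),(280,250),(280,254),(345,246),(345,252),(345,255)):
    print(u,v,dep(c,u,v,d[v,u]).round(1))
```

```text
316 203 [686.6   8.1 125.5]
317 208 [682.7   7.2 124.2]
317 215 [676.    7.2 124.7]
317 222 [669.2   7.2 125.8]
280 242 [700.1  50.    2.7]
280 246 [695.3  49.9   2.2]
280 250 [667.5  42.9  64.4]
280 254 [663.9  42.9  63.1]
345 246 [695.2 -26.    2.6]
345 252 [666.2 -20.3  62.5]
345 255 [663.2 -20.3  62.2]
```

View pics/w8_c.png

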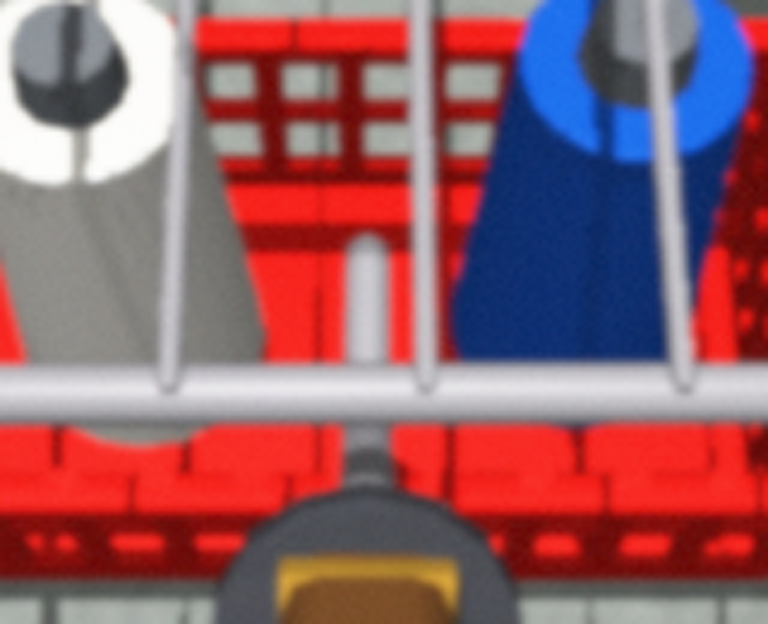

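```bash
python3 -m jog '[{"linear":[0.031,-0.026,-0.004],"rotation":[0,0,0],"grip":0},{"linear":[0.062,-0.052,-0.004],"rotation":[0,0,0],"grip":0},{"linear":[0.09,-0.078,-0.004],"rotation":[0,0,0],"grip":0},{"linear":[0.111,-0.095,-0.004],"rotation":[0,0,0],"grip":0},{"linear":[0.111,-0.095,-0.004],"rotation":[0,0,0],"grip":0},{"linear":[0.111,-0.095,-0.004],"rotation":[0,0,0],"grip":0}]'; python3 snap.py w9; python3 go.py 400 9 177 0 40
```

```text
time_s: 8.38
eef_pos: [579.6, 8.3, 177.9]
ee_rot: [0.641, 0.641, 0.298, -0.299]
force: [0.4, -0.5, -1.1]
grip_width: 0.199
w9 8.4333
t 8.4333 pos [579.9   8.4 178.4] az 0.1 xdir [ 0.645 -0.001 -0.764] j [-0.26  0.21  1.96  0.54  0.33  0.85]
lin [-0.383, -0.4613, -0.0021] mm 179.9 rows 5.0 rot [0.0019, 0.0022, -0.0049] rows 1.0
```

View pics/w9.png

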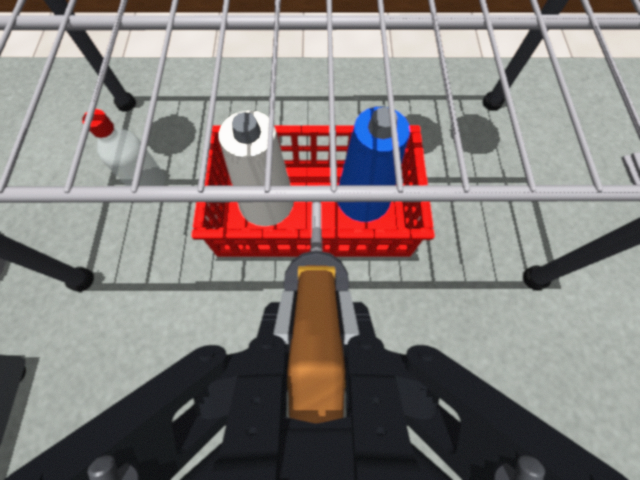

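```bash
python3 -m jog '[{"linear":[-0.017,-0.0205,0],"rotation":[0,0,0],"grip":0},{"linear":[-0.034,-0.041,0],"rotation":[0,0,0],"grip":0},{"linear":[-0.051,-0.061,0],"rotation":[0,0,0],"grip":0},{"linear":[-0.072,-0.087,0],"rotation":[0,0,0],"grip":0},{"linear":[-0.094,-0.113,0],"rotation":[0,0,0],"grip":0},{"linear":[-0.115,-0.138,0],"rotation":[0,0,0],"grip":0},{"linear":[-0.136,-0.164,0],"rotation":[0,0,0],"grip":0},{"linear":[-0.158,-0.189,0],"rotation":[0,0,0],"grip":0},{"linear":[-0.179,-0.215,0],"rotation":[0,0,0],"grip":0},{"linear":[-0.2,-0.241,0],"rotation":[0,0,0],"grip":0},{"linear":[-0.21,-0.253,0],"rotation":[0,0,0],"grip":0},{"linear":[-0.213,-0.256,0],"rotation":[0,0,0],"grip":0}]'; python3 snap.py w10; python3 go.py 400 9 178 0 40
```

```text
time_s: 9.43
eef_pos: [479.4, 8.3, 178.2]
ee_rot: [0.642, 0.641, 0.297, -0.298]
force: [2.9, -0.2, -0.9]
grip_width: 0.2
w10 9.4833
t 9.4833 pos [479.7   8.3 178.1] az 0.1 xdir [ 0.645 -0.002 -0.764] j [-0.35 -0.01  2.21  0.71  0.34  0.62]
lin [-0.171, -0.2032, -0.0024] mm 79.7 rows 2.0 rot [0.0017, 0.0031, -0.0066] rows 1.0
```

View pics/w10.png

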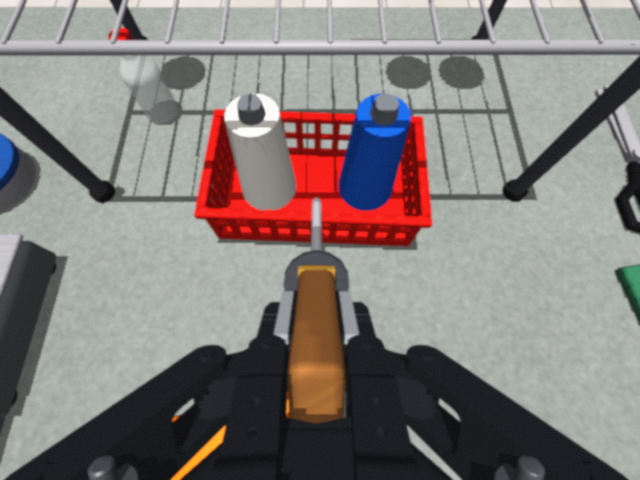

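```bash
python3 -m jog '[{"linear":[-0.015,-0.018,0],"rotation":[0,0,0],"grip":0},{"linear":[-0.034,-0.041,0],"rotation":[0,0,0],"grip":0},{"linear":[-0.051,-0.061,0],"rotation":[0,0,0],"grip":0},{"linear":[-0.072,-0.087,0],"rotation":[0,0,0],"grip":0},{"linear":[-0.094,-0.112,0],"rotation":[0,0,0],"grip":0},{"linear":[-0.115,-0.137,0],"rotation":[0,0,0],"grip":0},{"linear":[-0.136,-0.162,0],"rotation":[0,0,0],"grip":0},{"linear":[-0.158,-0.187,0],"rotation":[0,0,0],"grip":0},{"linear":[-0.179,-0.213,0],"rotation":[0,0,0],"grip":0},{"linear":[-0.197,-0.234,0],"rotation":[0,0,0],"grip":0},{"linear":[-0.203,-0.241,0],"rotation":[0,0,0],"grip":0},{"linear":[-0.203,-0.241,0],"rotation":[0,0,0],"grip":0}]'; python3 snap.py w11; python3 go.py 400 9 178 0 40
```

```text
time_s: 10.48
eef_pos: [384.4, 8.5, 177.8]
ee_rot: [0.642, 0.641, 0.297, -0.298]
force: [0.5, -0.2, -0.5]
grip_width: 0.201
w11 10.5333
t 10.5333 pos [384.7   8.5 177.7] az 0.1 xdir [ 0.645 -0.001 -0.764] j [-0.52 -0.29  2.44  0.76  0.48  0.46]
lin [0.0321, 0.0397, -0.0018] mm 15.3 rows 1.0 rot [0.0014, 0.0027, -0.0053] rows 1.0
```

View pics/w11.png

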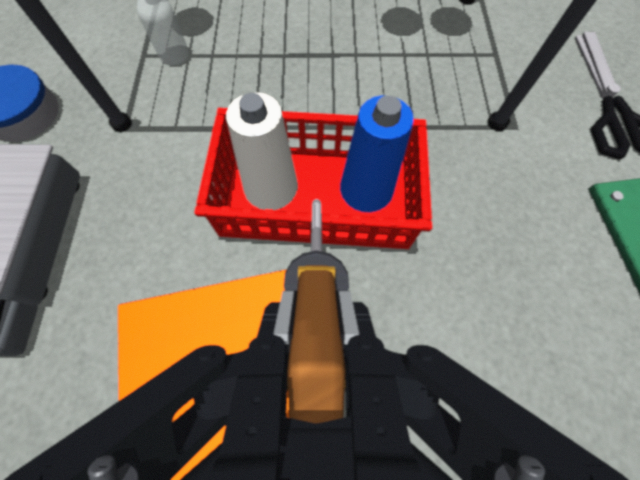

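```bash
python3 go.py 390.5 8.5 178 0 40;python3 go.py 390.5 8.5 240 0 40
```

```text
t 10.5333 pos [384.7   8.5 177.7] az 0.1 xdir [ 0.645 -0.001 -0.764] j [-0.52 -0.29  2.44  0.76  0.48  0.46]
lin [0.0117, 0.0155, -0.0001] mm 5.8 rows 1.0 rot [0.0014, 0.0027, -0.0053] rows 1.0
t 10.5333 pos [384.7   8.5 177.7] az 0.1 xdir [ 0.645 -0.001 -0.764] j [-0.52 -0.29  2.44  0.76  0.48  0.46]
lin [-0.1463, 0.1488, 0.0002] mm 62.6 rows 2.0 rot [0.0014, 0.0027, -0.0053] rows 1.0
```

```bash
python3 -m jog '[{"linear":[0.012,0.0155,0],"rotation":[0,0,0],"grip":0},{"linear":[0.012,0.0155,0],"rotation":[0,0,0],"grip":0},{"linear":[-0.02,0.042,0],"rotation":[0,0,0],"grip":0},{"linear":[-0.06,0.077,0],"rotation":[0,0,0],"grip":0},{"linear":[-0.1,0.11,0],"rotation":[0,0,0],"grip":0},{"linear":[-0.146,0.149,0],"rotation":[0,0,0],"grip":0},{"linear":[-0.146,0.149,0],"rotation":[0,0,0],"grip":0}]'; python3 snap.py w12; python3 go.py 390 -160 340 5 25
```

```text
time_s: 11.12
eef_pos: [391.8, 8.2, 242.8]
ee_rot: [0.643, 0.641, 0.296, -0.297]
force: [0.4, -0.6, -1.5]
grip_width: 0.198
w12 11.1667
t 11.1667 pos [391.2   8.5 240.9] az 0.2 xdir [ 0.646 -0.002 -0.763] j [-0.5  -0.39  2.31  0.53  0.65  0.74]
lin [-0.2539, 0.2092, 0.5626] mm 195.5 rows 5.0 rot [-0.1436, 0.0982, -0.5319] rows 3.0
```

View pics/w12.png

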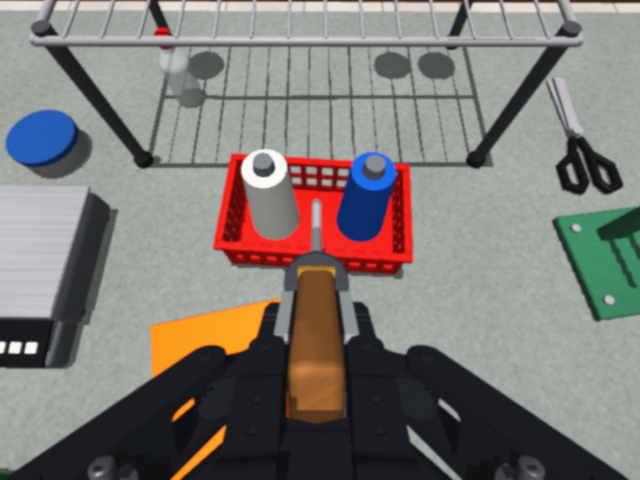

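```bash
python3 -m jog '[{"linear":[-0.08,0.07,0.02],"rotation":[0,0,-0.1],"grip":0},{"linear":[-0.254,0.209,0.56],"rotation":[-0.14,0.1,-0.53],"grip":0},{"linear":[-0.254,0.209,0.56],"rotation":[-0.14,0.1,-0.53],"grip":0},{"linear":[-0.254,0.209,0.56],"rotation":[-0.14,0.1,-0.53],"grip":0},{"linear":[-0.254,0.209,0.56],"rotation":[-0.14,0.1,-0.53],"grip":0},{"linear":[-0.254,0.209,0.56],"rotation":[-0.14,0.1,-0.53],"grip":0}]'; python3 go.py 385 -320 320 7.5 0
```

```text
time_s: 11.67
eef_pos: [390.4, -163.8, 340.1]
ee_rot: [0.612, 0.581, 0.404, -0.354]
force: [0.3, 1.2, -2.5]
grip_width: 0.199
t 11.6667 pos [ 390.4 -163.8  340.1] az 4.8 xdir [ 0.422  0.037 -0.906] j [-0.91 -0.19  1.82  0.38  1.29  0.51]
lin [0.034, -0.0837, 0.5174] mm 157.6 rows 4.0 rot [-0.0935, 0.0178, -0.8754] rows 4.0
```

```bash
python3 -m jog '[{"linear":[0.034,-0.084,0.517],"rotation":[-0.09,0.02,-0.875],"grip":0},{"linear":[0.034,-0.084,0.517],"rotation":[-0.09,0.02,-0.875],"grip":0},{"linear":[0.034,-0.084,0.517],"rotation":[-0.09,0.02,-0.875],"grip":0},{"linear":[0.034,-0.084,0.517],"rotation":[-0.09,0.02,-0.875],"grip":0},{"linear":[0.034,-0.084,0.517],"rotation":[-0.09,0.02,-0.875],"grip":0}]'; python3 go.py 391.5 -371.5 223 7.5 0
```

```text
time_s: 12.08
eef_pos: [385.7, -324.1, 314.4]
ee_rot: [0.527, 0.467, 0.535, -0.466]
force: [-0.0, 0.2, -2.1]
grip_width: 0.197
t 12.0833 pos [ 385.7 -324.1  314.4] az 7.4 xdir [-0.008  0.007 -1.   ] j [-0.93  0.23  1.4  -0.    1.53  0.51]
lin [0.3032, 0.0008, 0.1618] mm 103.1 rows 3.0 rot [-0.0032, -0.0166, 0.0134] rows 1.0
```

```bash
python3 -m jog '[{"linear":[0.12,0,0.08],"rotation":[0,-0.017,0.013],"grip":0},{"linear":[0.22,0,0.13],"rotation":[0,-0.017,0.013],"grip":0},{"linear":[0.3,0,0.16],"rotation":[0,-0.017,0.013],"grip":0},{"linear":[0.303,0,0.162],"rotation":[0,-0.017,0.013],"grip":0},{"linear":[0.303,0,0.162],"rotation":[0,-0.017,0.013],"grip":0}]'; python3 snap.py w13; python3 go.py 481.5 -359.5 223 7.5 0
```

```text
time_s: 12.5
eef_pos: [391.3, -370.7, 221.6]
ee_rot: [0.53, 0.467, 0.533, -0.466]
force: [-0.0, -0.3, -1.1]
grip_width: 0.198
w13 12.55
t 12.55 pos [ 391.7 -371.   223.5] az 7.5 xdir [ 0.  0. -1.] j [-0.98  0.35  1.47  0.    1.32  0.46]
lin [0.0019, 0.3017, 0.0007] mm 90.5 rows 3.0 rot [-0.0014, -0.0006, -0.001] rows 1.0
```

View pics/w13.png

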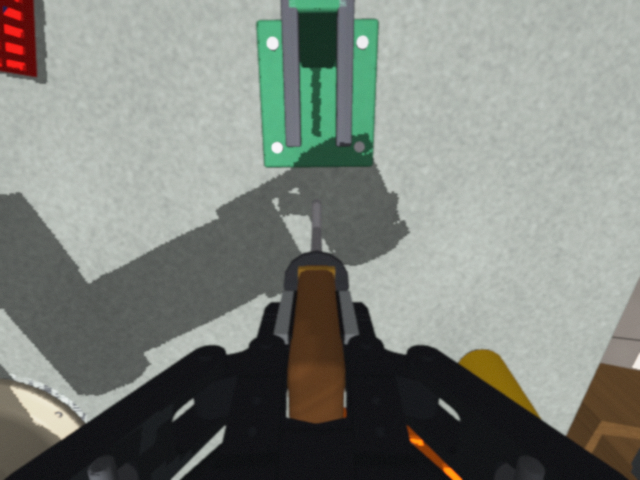

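```bash
python3 -m jog '[{"linear":[0,0.05,0.002],"rotation":[0,0,0],"grip":0},{"linear":[0,0.11,0.002],"rotation":[0,0,0],"grip":0},{"linear":[0,0.17,0.002],"rotation":[0,0,0],"grip":0},{"linear":[0.001,0.23,0.002],"rotation":[0,0,0],"grip":0},{"linear":[0.001,0.28,0.002],"rotation":[0,0,0],"grip":0},{"linear":[0.001,0.301,0.002],"rotation":[0,0,0],"grip":0},{"linear":[0.001,0.301,0.002],"rotation":[0,0,0],"grip":0},{"linear":[0.001,0.301,0.002],"rotation":[0,0,0],"grip":0}]'; python3 snap.py w14; python3 go.py 481.5 -359.5 213 7.5 0
```

```text
time_s: 13.22
eef_pos: [481.3, -359.7, 224.3]
ee_rot: [0.532, 0.466, 0.531, -0.466]
force: [-0.7, -0.6, -0.6]
grip_width: 0.198
w14 13.2667
t 13.2667 pos [ 481.  -359.9  224.1] az 7.5 xdir [ 0.001 -0.    -1.   ] j [-0.84  0.49  1.27  0.    1.39  0.6 ]
lin [0.037, 0.0019, -0.0009] mm 11.1 rows 1.0 rot [-0.001, 0.0012, -0.0019] rows 1.0
```

View pics/w14.png

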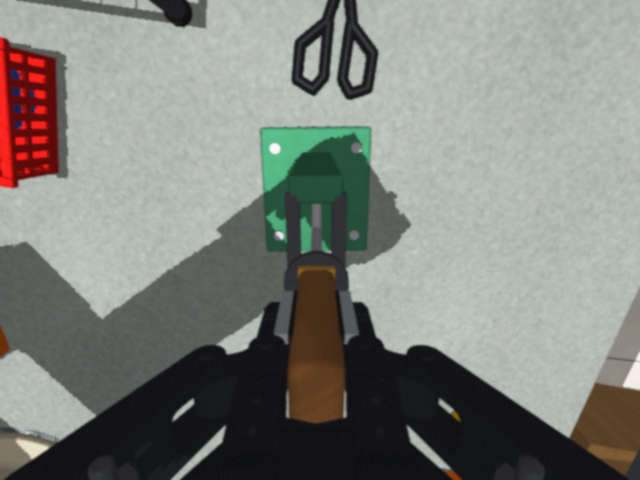

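Rod is between the fork bars (bars at columns 292 and 340, rod at 316). I lower it onto the fork.

```bash
python3 -m jog '[{"linear":[0.012,0.002,0],"rotation":[0,0,0],"grip":0},{"linear":[0.024,0.002,0],"rotation":[0,0,0],"grip":0},{"linear":[0.034,0.002,0],"rotation":[0,0,0],"grip":0},{"linear":[0.037,0.002,0],"rotation":[0,0,0],"grip":0},{"linear":[0.037,0.002,0],"rotation":[0,0,0],"grip":0}]'; python3 go.py 481.5 -359.5 213 7.5 0
```

```text
time_s: 13.68
eef_pos: [481.2, -359.9, 213.1]
ee_rot: [0.532, 0.467, 0.531, -0.466]
force: [-0.1, 0.5, 1.9]
grip_width: 0.198
t 13.6833 pos [ 481.2 -359.9  213.1] az 7.4 xdir [ 0.001 -0.001 -1.   ] j [-0.84  0.49  1.28  0.    1.36  0.6 ]
lin [0.0005, 0.0011, -0.0012] mm 0.5 rows 1.0 rot [-0.0018, 0.0012, -0.0015] rows 1.0
```

```bash
python3 -m jog '[{"linear":[0,0,0],"rotation":[0,0,0],"grip":40},{"linear":[0,0,0],"rotation":[0,0,0],"grip":85},{"linear":[0,0,0],"rotation":[0,0,0],"grip":85},{"linear":[0,0,0],"rotation":[0,0,0],"grip":85},{"linear":[0,0,0],"rotation":[0,0,0],"grip":85},{"linear":[0,0,0],"rotation":[0,0,0],"grip":85},{"linear":[0,0,0],"rotation":[0,0,0],"grip":85},{"linear":[-0.15,0,0],"rotation":[0,0,0],"grip":85},{"linear":[-0.3,0,0],"rotation":[0,0,0],"grip":85},{"linear":[-0.42,0,0],"rotation":[0,0,0],"grip":85},{"linear":[-0.42,0,0],"rotation":[0,0,0],"grip":85}]'; python3 snap.py w15; python3 go.py 430 -150 340 0 15
```

```text
time_s: 14.6
eef_pos: [482.0, -360.7, 347.9]
ee_rot: [0.537, 0.466, 0.526, -0.467]
force: [0.1, 0.2, 0.7]
grip_width: 0.995
w15 14.65
t 14.65 pos [ 481.8 -360.4  343.9] az 7.5 xdir [ 0.007 -0.007 -1.   ] j [-0.84  0.44  1.03  0.    1.66  0.6 ]
lin [0.0069, -0.0801, -0.718] mm 216.7 rows 6.0 rot [0.2608, -0.0192, 0.5103] rows 3.0
```

View pics/w15.png

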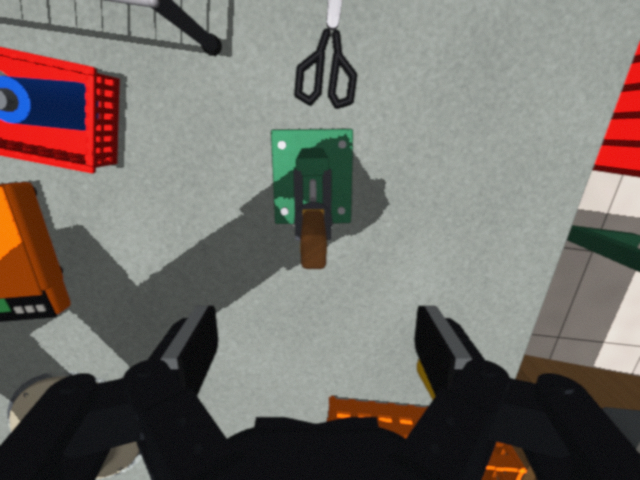

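```bash
python3 go.py 430 -100 330 -5 15; python3 -m jog '[{"linear":[0,-0.08,-0.72],"rotation":[0.26,0,0.51],"grip":85},{"linear":[0,-0.08,-0.72],"rotation":[0.26,0,0.51],"grip":85},{"linear":[0,-0.08,-0.72],"rotation":[0.26,0,0.51],"grip":85},{"linear":[0,-0.08,-0.72],"rotation":[0.26,0,0.51],"grip":85},{"linear":[0,-0.08,-0.72],"rotation":[0.26,0,0.51],"grip":85},{"linear":[0,-0.08,-0.72],"rotation":[0.26,0,0.51],"grip":85}]'; python3 snap.py w16; python3 go.py 430 -40 320 -15 10
```

```text
t 14.65 pos [ 481.8 -360.4  343.9] az 7.5 xdir [ 0.007 -0.007 -1.   ] j [-0.84  0.44  1.03  0.    1.66  0.6 ]
lin [0.0391, -0.0586, -0.8835] mm 265.9 rows 7.0 rot [0.4343, -0.0426, 0.5083] rows 3.0
time_s: 15.15
eef_pos: [428.3, -145.1, 342.0]
ee_rot: [0.559, 0.563, 0.434, -0.427]
force: [-0.5, -0.8, 0.9]
grip_width: 0.992
w16 15.2
t 15.2 pos [ 428.8 -145.5  342.2] az 0.1 xdir [ 0.259  0.011 -0.966] j [-0.69 -0.05  1.65  0.18  1.35  0.86]
lin [0.0763, -0.0145, -0.351] mm 107.8 rows 3.0 rot [0.5163, -0.134, -0.1705] rows 3.0
```

View pics/w16.png

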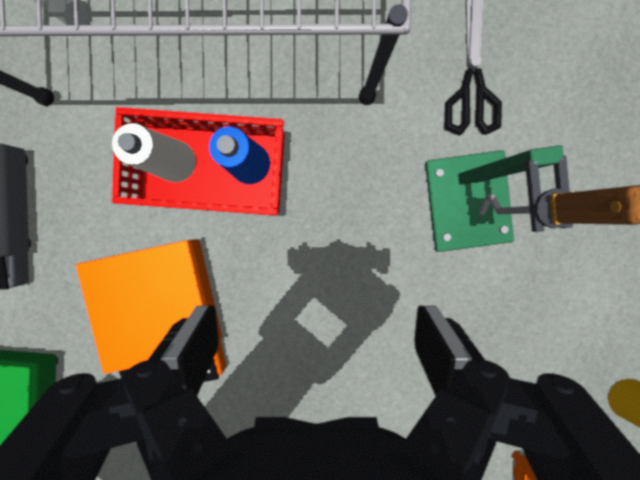

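```bash
python3 -m jog '[{"linear":[0.076,-0.015,-0.35],"rotation":[0.52,-0.13,-0.17],"grip":85},{"linear":[0.076,-0.015,-0.35],"rotation":[0.52,-0.13,-0.17],"grip":85},{"linear":[0.076,-0.015,-0.35],"rotation":[0.52,-0.13,-0.17],"grip":85},{"linear":[0.076,-0.015,-0.35],"rotation":[0.52,-0.13,-0.17],"grip":85},{"linear":[0.076,-0.015,-0.35],"rotation":[0.52,-0.13,-0.17],"grip":85}]'; python3 snap.py w17
python3 - <<'E'
from h import *
crop(cv2.imread("pics/w17.png"),160,40,480,260,2.4,"w17_c.png")
crop(cv2.imread("pics/w16.png"),100,90,300,230,4,"w16_c.png")
crop(cv2.imread("pics/w12.png"),200,130,430,290,3.4,"w12_c.png")
E
```

```text
time_s: 15.62
eef_pos: [429.9, -38.4, 318.8]
ee_rot: [0.477, 0.596, 0.382, -0.521]
force: [0.5, -0.9, 0.3]
grip_width: 0.993
w17 15.6667
```

View pics/w17.png

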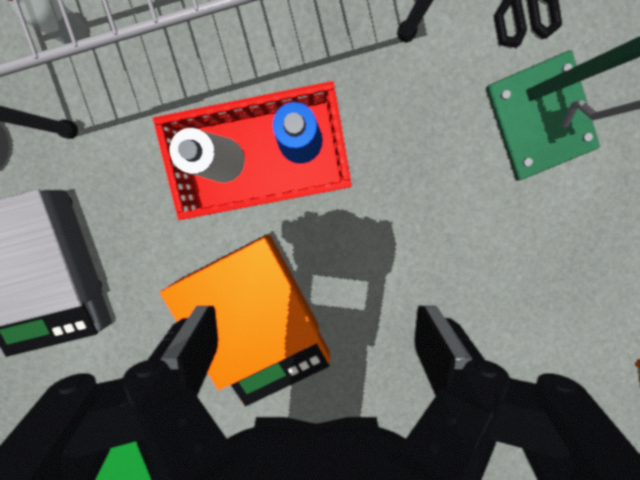

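View pics/w16_c.png

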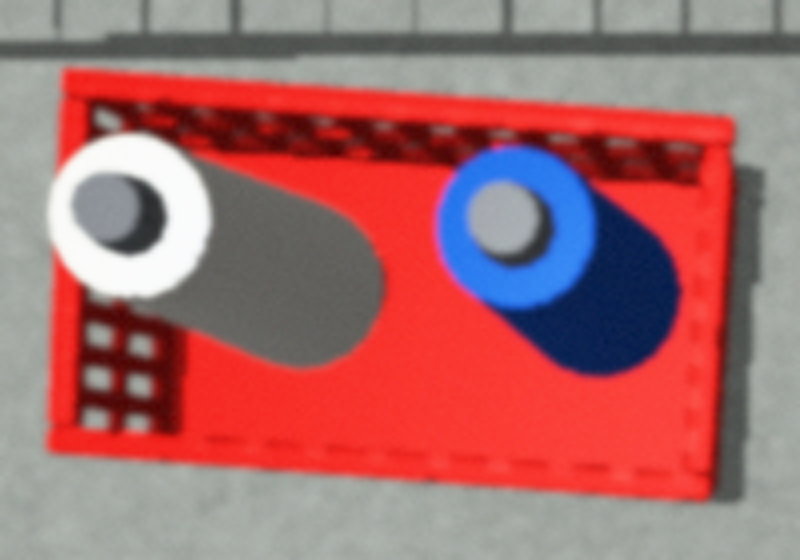

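View pics/w17_c.png

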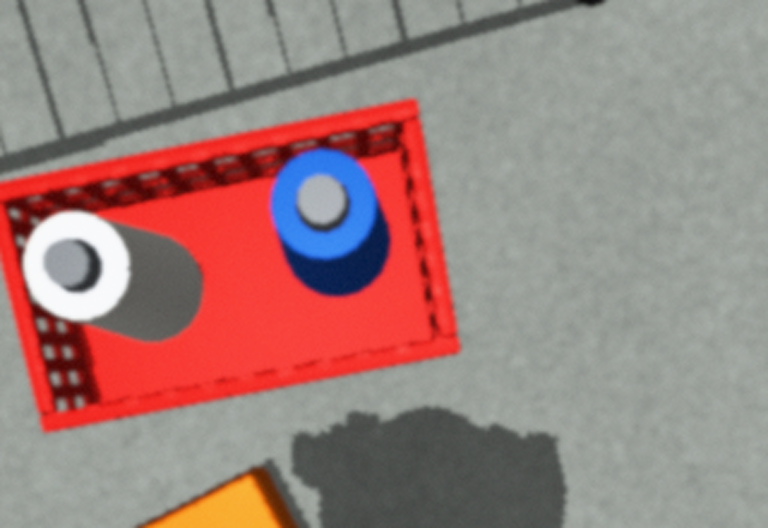

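View pics/w12_c.png

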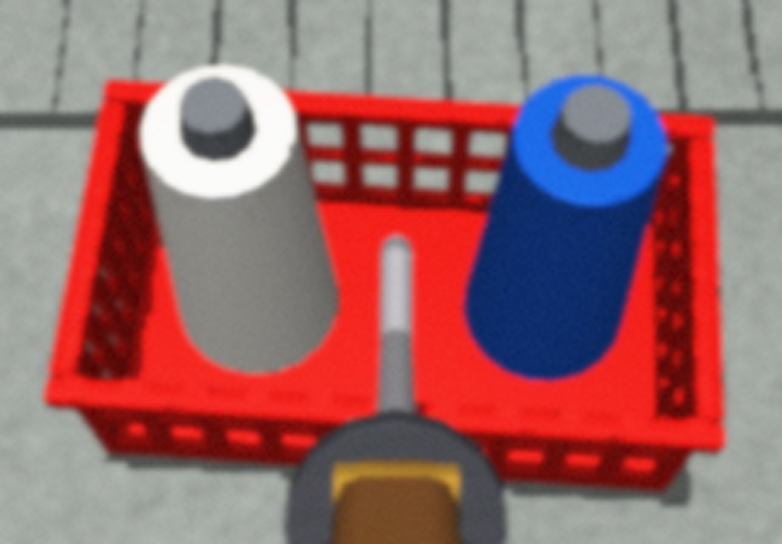

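```bash
python3 - <<'E'
from h import *
o=[("w16",225,143.75),("w17",293.3,123.3),("w12",375.3,162.9)]
C={n:load(n) for n,_,_ in o}
p,e=tri(*[(C[n][0],u,v) for n,u,v in o]);print("nib tri",p.round(1),e)
for n,u,v in o:
    c,d=C[n];print(n,atz(c,u,v,132).round(1),atz(c,u,v,127.5).round(1),dep(c,u,v,d[int(round(v)),int(round(u))]).round(1))
# blue top ring centre (z 120)
for n,u,v in(("w16",100+517/4,90+227/4),("w17",160+325/2.4,40+204/2.4)):
    print("ring",n,atz(C[n][0],u,v,120).round(1),atz(C[n][0],u,v,115.5).round(1))
E
python3 go.py 530 -47 210 -45 0
```

```text
nib tri [548.4 -46.2 130.4] [0.4, 0.4, 0.1]
w16 [548.5 -46.7 132. ] [549.4 -45.5 127.5] [548.8 -46.3 130.6]
w17 [547.7 -46.1 132. ] [548.5 -46.  127.5] [548.1 -46.1 129.8]
w12 [547.2 -46.  132. ] [550.3 -47.  127.5] [549.  -46.6 129.5]
ring w16 [547.9 -48.  120. ] [548.8 -46.8 115.5]
ring w17 [547.9 -47.5 120. ] [548.7 -47.4 115.5]
t 15.6667 pos [430.1 -39.8 319.2] az -14.9 xdir [ 0.167 -0.042 -0.985] j [-0.38 -0.05  1.7   0.02  1.32  1.45]
lin [0.4153, 0.2603, -0.0618] mm 148.2 rows 4.0 rot [1.0469, -0.0953, -0.3368] rows 5.0
```

```bash
python3 -m jog '[{"linear":[0.2,0.13,-0.03],"rotation":[0.5,-0.05,-0.17],"grip":85},{"linear":[0.415,0.26,-0.06],"rotation":[1,-0.095,-0.337],"grip":85},{"linear":[0.415,0.26,-0.06],"rotation":[1,-0.095,-0.337],"grip":85},{"linear":[0.415,0.26,-0.06],"rotation":[1,-0.095,-0.337],"grip":85},{"linear":[0.415,0.26,-0.06],"rotation":[1,-0.095,-0.337],"grip":85},{"linear":[0.415,0.26,-0.06],"rotation":[1,-0.095,-0.337],"grip":85}]'; python3 go.py 548.5 -46.5 170 -45 0
```

```text
time_s: 16.17
eef_pos: [530.0, -49.2, 208.2]
ee_rot: [-0.277, -0.649, -0.278, 0.652]
force: [-0.2, -0.8, -0.4]
grip_width: 0.995
t 16.1667 pos [530.  -49.2 208.2] az -43.7 xdir [-0.004 -0.001 -1.   ] j [-0.31  0.35  1.51 -0.    1.29  2.02]
lin [0.1271, 0.0384, -0.0496] mm 42.5 rows 2.0 rot [0.0441, 0.0063, 0.0049] rows 1.0
```

```bash
python3 -m jog '[{"linear":[0.03,0.038,-0.05],"rotation":[0.04,0,0],"grip":85},{"linear":[0.08,0.038,-0.05],"rotation":[0.04,0,0],"grip":85},{"linear":[0.127,0.038,-0.05],"rotation":[0.04,0,0],"grip":85},{"linear":[0.127,0.038,-0.05],"rotation":[0.04,0,0],"grip":85}]'; python3 snap.py w18;python3 go.py 548.5 -46.5 82 -45 0
```

```text
time_s: 16.5
eef_pos: [547.4, -47.1, 169.0]
ee_rot: [-0.271, -0.651, -0.272, 0.655]
force: [-0.8, 0.2, -0.1]
grip_width: 0.994
w18 16.55
t 16.55 pos [547.9 -47.1 170.6] az -44.8 xdir [-0.004 -0.001 -1.   ] j [-0.3   0.42  1.51 -0.    1.22  2.06]
lin [0.2952, 0.0006, -0.0037] mm 88.6 rows 3.0 rot [0.006, 0.0063, 0.0044] rows 1.0
```

View pics/w18.png

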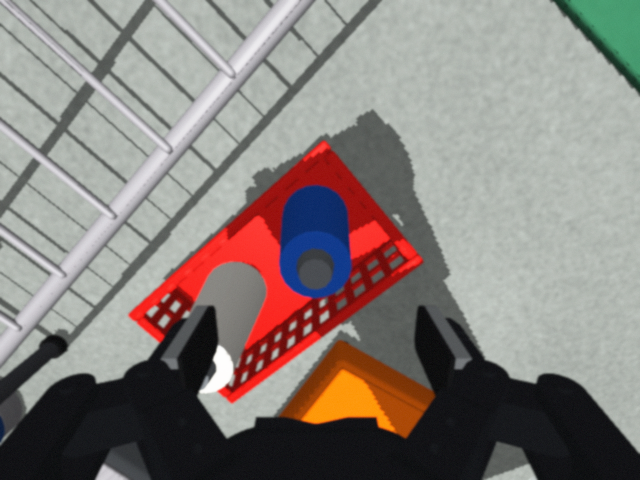

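```bash
python3 -m jog '[{"linear":[0.08,0.001,-0.003],"rotation":[0,0.006,0.004],"grip":85},{"linear":[0.16,0.001,-0.003],"rotation":[0,0.006,0.004],"grip":85},{"linear":[0.23,0.001,-0.003],"rotation":[0,0.006,0.004],"grip":85},{"linear":[0.28,0.001,-0.003],"rotation":[0,0.006,0.004],"grip":85},{"linear":[0.3,0.001,-0.003],"rotation":[0,0.006,0.004],"grip":85},{"linear":[0.3,0.001,-0.003],"rotation":[0,0.006,0.004],"grip":85}]'; python3 snap.py w19;python3 go.py 548.5 -46.5 82 -45 0
```

```text
time_s: 17.05
eef_pos: [548.4, -47.2, 81.1]
ee_rot: [0.272, 0.653, 0.272, -0.653]
force: [-0.9, -0.7, 0.3]
grip_width: 0.996
w19 17.1
t 17.1 pos [548.9 -47.2  81.9] az -44.8 xdir [ 0.002 -0.    -1.   ] j [-0.3   0.53  1.6   0.    1.01  2.05]
lin [-0.0002, -0.0026, -0.0007] mm 0.8 rows 1.0 rot [0.0066, -0.0015, -0.0027] rows 1.0
```

View pics/w19.png

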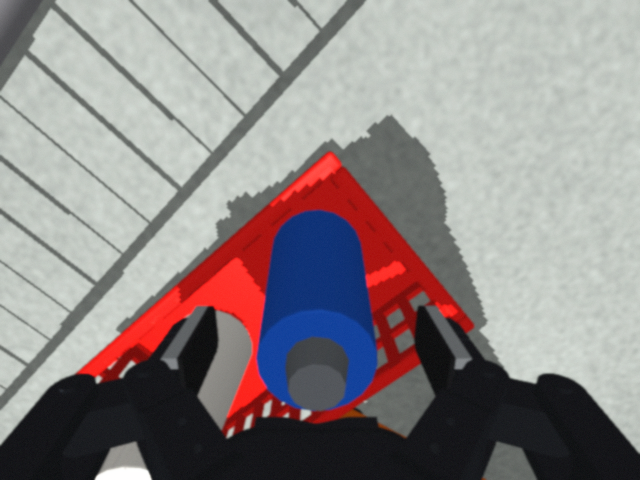

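```bash
python3 -m jog '[{"linear":[0,0,0],"rotation":[0,0,0],"grip":60},{"linear":[0,0,0],"rotation":[0,0,0],"grip":40},{"linear":[0,0,0],"rotation":[0,0,0],"grip":20},{"linear":[0,0,0],"rotation":[0,0,0],"grip":20},{"linear":[0,0,0],"rotation":[0,0,0],"grip":20},{"linear":[0,0,0],"rotation":[0,0,0],"grip":20},{"linear":[0,0,0],"rotation":[0,0,0],"grip":20}]' 40; python3 -m jog '[{"linear":[-0.03,0,0],"rotation":[0,0,0],"grip":20},{"linear":[-0.06,0,0],"rotation":[0,0,0],"grip":20},{"linear":[-0.1,0,0],"rotation":[0,0,0],"grip":20},{"linear":[-0.1,0,0],"rotation":[0,0,0],"grip":20}]'; python3 snap.py w20
```

```text
time_s: 17.68
eef_pos: [549.7, -47.5, 83.4]
ee_rot: [0.273, 0.654, 0.271, -0.652]
force: [-1.5, -0.6, 7.4]
grip_width: 0.543
time_s: 18.02
eef_pos: [550.7, -47.7, 116.3]
ee_rot: [0.274, 0.655, 0.27, -0.65]
force: [0.2, 0.0, -0.7]
grip_width: 0.543
w20 18.0667
```

View pics/w20.png

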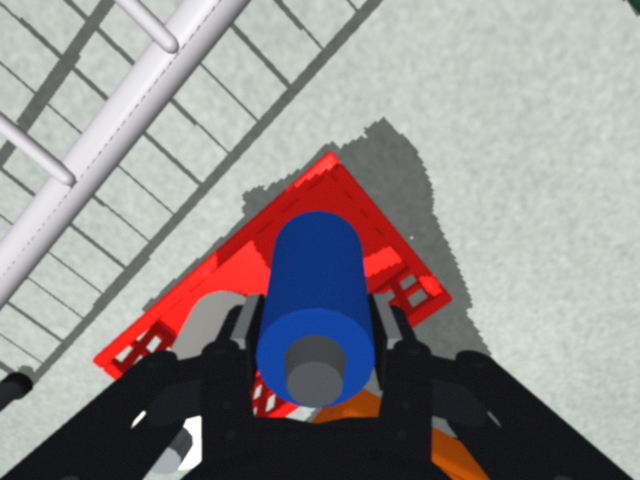

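```bash
python3 -m jog '[{"linear":[-0.1,0,0],"rotation":[0,0,0],"grip":20},{"linear":[-0.22,0,0],"rotation":[0,0,0],"grip":20},{"linear":[-0.34,0,0],"rotation":[0,0,0],"grip":20},{"linear":[-0.45,0,0],"rotation":[0,0,0],"grip":20},{"linear":[-0.45,0,0],"rotation":[0,0,0],"grip":20}]'; python3 go.py 460 130 260 -18 0
```

```text
time_s: 18.48
eef_pos: [551.1, -47.8, 256.3]
ee_rot: [0.276, 0.658, 0.268, -0.648]
force: [0.3, -0.9, 0.0]
grip_width: 0.538
t 18.4833 pos [551.1 -47.8 256.3] az -44.8 xdir [ 0.017 -0.005 -1.   ] j [-0.3   0.35  1.38 -0.    1.39  2.05]
lin [-0.0207, -0.6326, -0.2068] mm 199.8 rows 5.0 rot [-0.9347, -0.0088, -0.035] rows 4.0
```

```bash
python3 -m jog '[{"linear":[-0.01,-0.05,-0.02],"rotation":[-0.1,0,0],"grip":20},{"linear":[-0.02,-0.14,-0.05],"rotation":[-0.25,0,-0.01],"grip":20},{"linear":[-0.02,-0.25,-0.08],"rotation":[-0.4,-0.01,-0.02],"grip":20},{"linear":[-0.02,-0.37,-0.12],"rotation":[-0.6,-0.01,-0.03],"grip":20},{"linear":[-0.02,-0.49,-0.16],"rotation":[-0.8,-0.01,-0.035],"grip":20},{"linear":[-0.02,-0.6,-0.2],"rotation":[-0.93,-0.01,-0.035],"grip":20},{"linear":[-0.02,-0.632,-0.207],"rotation":[-0.93,-0.01,-0.035],"grip":20}]'; python3 snap.py w21; python3 go.py 450 270 250 -5 0
```

```text
time_s: 19.07
eef_pos: [458.0, 133.2, 259.2]
ee_rot: [-0.416, -0.571, -0.417, 0.572]
force: [0.5, 0.4, -0.5]
grip_width: 0.538
w21 19.1167
t 19.1167 pos [458.2 132.9 259.3] az -17.9 xdir [-0.001  0.    -1.   ] j [0.04 0.19 1.59 0.   1.37 1.92]
lin [0.0312, -0.1664, -0.4266] mm 137.7 rows 4.0 rot [-0.4505, 0.0002, 0.0028] rows 2.0
```

View pics/w21.png

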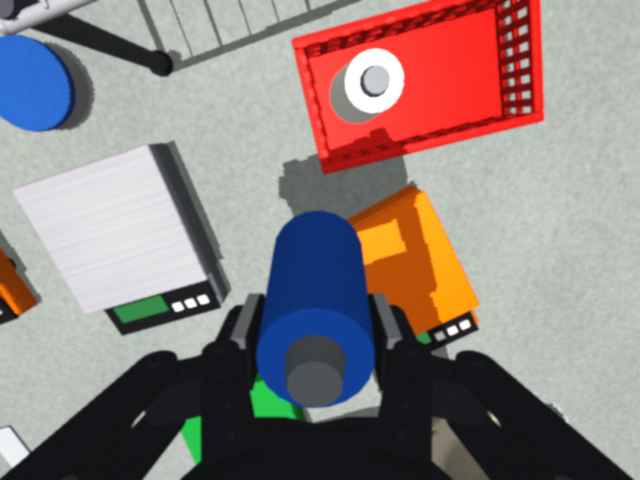

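```bash
python3 -m jog '[{"linear":[0.01,-0.05,-0.1],"rotation":[-0.15,0,0],"grip":20},{"linear":[0.02,-0.1,-0.22],"rotation":[-0.3,0,0],"grip":20},{"linear":[0.03,-0.14,-0.34],"rotation":[-0.45,0,0],"grip":20},{"linear":[0.03,-0.166,-0.427],"rotation":[-0.45,0,0],"grip":20},{"linear":[0.03,-0.166,-0.427],"rotation":[-0.45,0,0],"grip":20}]'; python3 snap.py w22
python3 - <<'E'
from h import *
crop(cv2.imread("pics/w21.png"),0,130,240,330,3,"w21_c.png")
E
```

```text
time_s: 19.53
eef_pos: [450.0, 273.1, 249.2]
ee_rot: [-0.478, -0.52, -0.479, 0.521]
force: [-0.1, -0.3, -0.5]
grip_width: 0.545
w22 19.5833
```

View pics/w21_c.png

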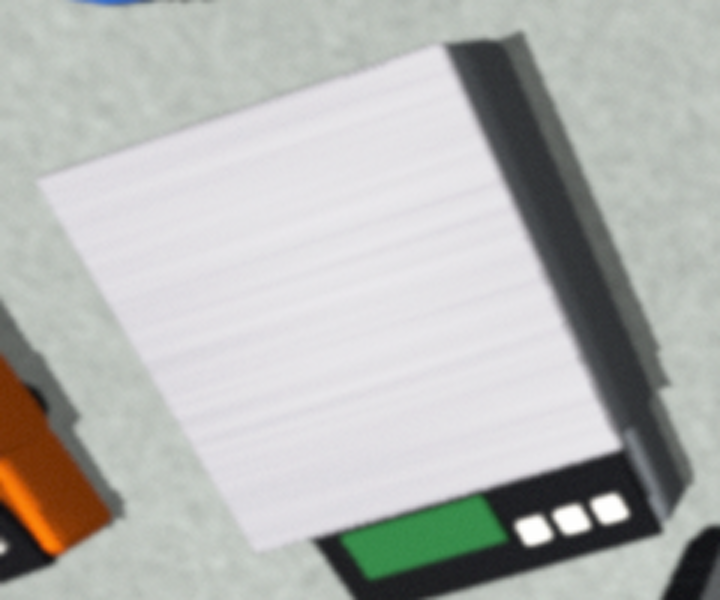

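View pics/w22.png

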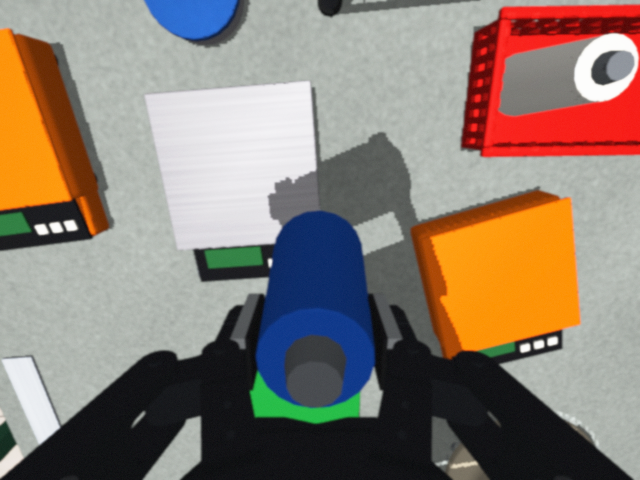

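```bash
python3 - <<'E'
from fit import *
for n in("w21","w22"): C[n]=load(n)[0]
A=lambda u,v:("w21",u/3,130+v/3)
o=[([75,75,58],A(40,180)),([75,-75,58],A(445,43)),([-75,-75,58],A(622,450)),([-75,75,58],A(255,552))]
b=[([75,75,58],("w22",145,95)),([75,-75,58],("w22",310,81.5)),([-75,75,58],("w22",178,250))]
for z in(0,1): fit("21",o,[493,342,0],z)
fit("both",o+b,[493,342,0]);fit("both",o+b,[493,342,0],True)
for n,u,v in(("w21",110,225),("w22",230,150)):
    c,d=load(n);print(dep(c,u,v,d[v,u]).round(1))
E
python3 go.py 493.5 343 180 0 0
```

```text
21 [ 4.93539e+02  3.42396e+02 -1.30000e-02] res px [-2.9, -0.6, 0.1, -0.7, 1.8, 1.1, -0.0, 2.6]
21 [ 4.93320e+02  3.46867e+02 -1.70000e-02 -7.48200e+00] res px [-0.3, -0.7, -0.1, 0.7, 0.0, -0.3, 0.5, 0.3]
both [ 4.93144e+02  3.42472e+02 -1.30000e-02] res px [-2.8, -0.2, 0.2, -0.3, 1.9, 1.4, 0.2, 3.0, -0.9, -0.9, 3.2, -0.7, -0.4, 2.6]
both [ 4.93406e+02  3.45552e+02 -1.40000e-02 -6.48300e+00] res px [-0.1, -0.8, 0.4, 0.1, 0.9, -0.5, 1.2, 0.4, -0.9, -0.4, -0.1, 0.3, -1.1, 0.4]
[506.5 341.2  56.4]
[515.1 349.   56.4]
t 19.5833 pos [450.2 271.1 249.2] az -4.9 xdir [-0.003 -0.    -1.   ] j [0.32 0.3  1.46 0.   1.38 1.98]
lin [0.2304, 0.1237, -0.2512] mm 108.8 rows 3.0 rot [-0.1719, 0.001, 0.0052] rows 1.0
```

```bash
python3 -m jog '[{"linear":[0,0.04,-0.07],"rotation":[0,0,0],"grip":20},{"linear":[0,0.08,-0.16],"rotation":[0,0,0],"grip":20},{"linear":[0.03,0.1,-0.235],"rotation":[0,0,0],"grip":20},{"linear":[0.1,0.122,-0.252],"rotation":[0,0,0],"grip":20},{"linear":[0.18,0.122,-0.255],"rotation":[0,0,0],"grip":20},{"linear":[0.23,0.122,-0.255],"rotation":[0,0,0],"grip":20},{"linear":[0.23,0.122,-0.255],"rotation":[0,0,0],"grip":20}]'; python3 snap.py w23; python3 go.py 493.3 344 140 -5 0
```

```text
time_s: 20.17
eef_pos: [492.6, 342.1, 176.1]
ee_rot: [-0.476, -0.518, -0.479, 0.525]
force: [-0.5, -1.0, -1.5]
grip_width: 0.539
w23 20.2167
t 20.2167 pos [493.3 342.6 178.6] az -5.0 xdir [-0.006 -0.002 -1.   ] j [0.41 0.52 1.33 0.   1.3  2.07]
lin [0.1286, 0.0004, -0.0051] mm 38.6 rows 1.0 rot [-0.0014, 0.0052, 0.0111] rows 1.0
```

View pics/w23.png

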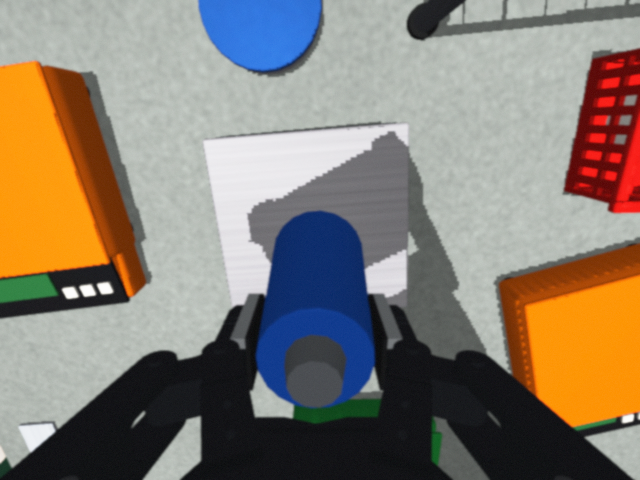

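```bash
python3 -m jog '[{"linear":[0.05,0,-0.005],"rotation":[0,0.005,0.01],"grip":20},{"linear":[0.09,0,-0.005],"rotation":[0,0.005,0.01],"grip":20},{"linear":[0.11,0,-0.005],"rotation":[0,0.005,0.01],"grip":20},{"linear":[0.12,0,-0.005],"rotation":[0,0.005,0.01],"grip":20},{"linear":[0.125,0,-0.005],"rotation":[0,0.005,0.01],"grip":20},{"linear":[0.13,0,-0.005],"rotation":[0,0.005,0.01],"grip":20},{"linear":[0.13,0,-0.005],"rotation":[0,0.005,0.01],"grip":20}]'; python3 go.py 493.3 344 137 -5 0
```

```text
time_s: 20.8
eef_pos: [493.5, 344.0, 140.2]
ee_rot: [0.477, 0.522, 0.478, -0.521]
force: [-0.7, -0.2, -1.4]
grip_width: 0.54
t 20.8 pos [493.5 344.  140.2] az -5.0 xdir [ 0.  0. -1.] j [0.41 0.56 1.38 0.   1.21 2.07]
lin [0.0105, -0.0006, 0.0001] mm 3.2 rows 1.0 rot [-0.0017, -0.0008, -0.0007] rows 1.0
```

```bash
python3 -m jog '[{"linear":[0.004,0,0],"rotation":[0,0,0],"grip":20},{"linear":[0.008,0,0],"rotation":[0,0,0],"grip":20},{"linear":[0.01,0,0],"rotation":[0,0,0],"grip":20},{"linear":[0.01,0,0],"rotation":[0,0,0],"grip":20}]'; python3 go.py 493.3 344 137 -5 0
```

```text
time_s: 21.13
eef_pos: [493.7, 344.0, 137.6]
ee_rot: [0.478, 0.522, 0.477, -0.521]
force: [0.2, 0.2, 2.8]
grip_width: 0.542
t 21.1333 pos [493.7 344.  137.6] az -5.0 xdir [ 0.001  0.001 -1.   ] j [0.41 0.56 1.38 0.   1.2  2.07]
lin [0.0018, -0.0012, 0.0002] mm 0.7 rows 1.0 rot [-0.0017, -0.0013, -0.002] rows 1.0
```

```bash
python3 -m jog '[{"linear":[0.001,0,0],"rotation":[0,0,0],"grip":48},{"linear":[0.001,0,0],"rotation":[0,0,0],"grip":55},{"linear":[0.001,0,0],"rotation":[0,0,0],"grip":65},{"linear":[0.001,0,0],"rotation":[0,0,0],"grip":85},{"linear":[0.001,0,0],"rotation":[0,0,0],"grip":85},{"linear":[0.001,0,0],"rotation":[0,0,0],"grip":85},{"linear":[0.001,0,0],"rotation":[0,0,0],"grip":85},{"linear":[-0.05,0,0],"rotation":[0,0,0],"grip":85},{"linear":[-0.12,0,0],"rotation":[0,0,0],"grip":85},{"linear":[-0.22,0,0],"rotation":[0,0,0],"grip":85},{"linear":[-0.33,0,0],"rotation":[0,0,0],"grip":85},{"linear":[-0.45,0,0],"rotation":[0,0,0],"grip":85},{"linear":[-0.45,0,0],"rotation":[0,0,0],"grip":85}]'; python3 snap.py w24; python3 go.py 330 330 330 -5 10
```

```text
time_s: 22.22
eef_pos: [495.1, 344.7, 280.1]
ee_rot: [0.479, 0.526, 0.476, -0.517]
force: [0.2, 0.8, 2.5]
grip_width: 0.997
w24 22.2667
t 22.2667 pos [494.5 344.4 276.4] az -5.0 xdir [ 0.008  0.003 -1.   ] j [0.41 0.46 1.17 0.   1.5  2.07]
lin [-0.1833, -0.5406, 0.0953] mm 173.6 rows 5.0 rot [-0.0021, -0.0081, 0.3341] rows 2.0
```

View pics/w24.png

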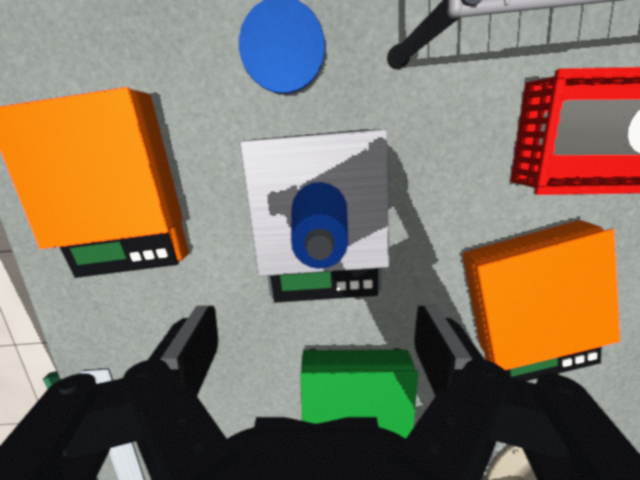

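```bash
python3 -m jog '[{"linear":[-0.18,-0.2,0.03],"rotation":[0,0,0],"grip":85},{"linear":[-0.18,-0.4,0.07],"rotation":[0,0,0],"grip":85},{"linear":[-0.18,-0.54,0.1],"rotation":[0,0,0],"grip":85},{"linear":[-0.18,-0.54,0.1],"rotation":[0,0,0],"grip":85},{"linear":[-0.18,-0.54,0.1],"rotation":[0,0,0],"grip":85},{"linear":[-0.18,-0.54,0.1],"rotation":[0,0,0],"grip":85}]'
python3 - <<'E'
from h import *
for n in("scene","top"):
    p,d=capture(n);cv2.imwrite(f"pics/{n}1.png",p[:,:,::-1]);np.save(f"pics/{n}1.npy",d)
E
```

```text
time_s: 22.77
eef_pos: [327.8, 328.6, 329.6]
ee_rot: [0.479, 0.524, 0.477, -0.518]
force: [0.3, 0.9, 0.3]
grip_width: 0.991
```

View pics/scene1.png

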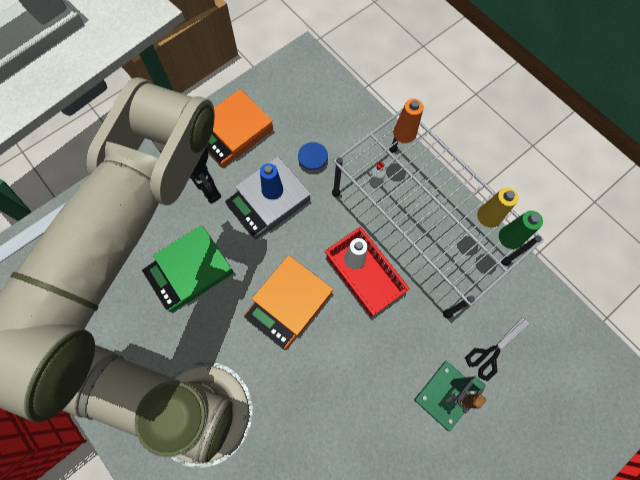

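View pics/top1.png

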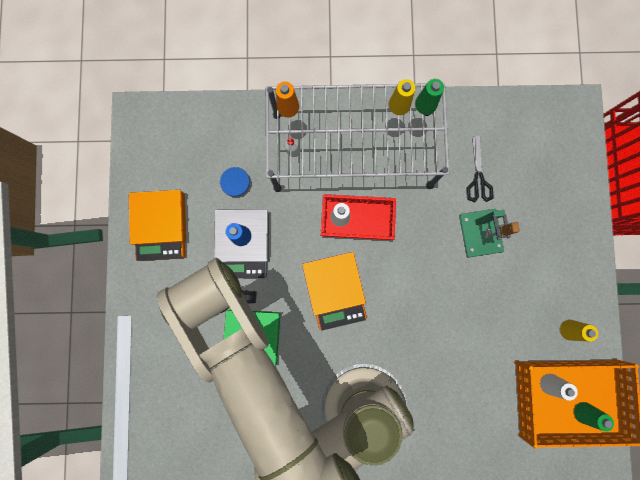

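Run:
```python
from h import *
for n,u,v in(("top",234,232),("scene",268,169)):
    d=np.load(f"pics/{n}1.npy");c=calibration(n);print(n,dep(c,u,v,d[v,u]).round(1),atz(c,u,v,186).round(1))
for n,P in(("top",((515,227),)),("scene",((480,401),))):
    d0=np.load(f"pics/{n}0.npy");d=np.load(f"pics/{n}1.npy");u,v=P[0];print("handle",d0[v,u],d[v,u])
print(sense()['time_s'],sense()['dq'].round(3))
```

```text
top [489.2 340.4 186.1] [489.2 340.4 186. ]
scene [490.6 339.2 186.4] [490.7 339.4 186. ]
handle 1232.1711 1232.2013
handle 899.20935 900.1457
22.8667 [-0.015  0.033 -0.017 -0.     0.002  0.   ]
```

```bash
python3 -c "
from rig import finish_job
print(finish_job())"
```

```text
the job is handed in; nothing more can be done
None
```

The blue cone is standing upright on the steel scale's plate, and I handed the job in at about 23 s of the 72 s allowed. No verdict was reported.

**What I did:** I took the hook off its hanger and lowered the prong behind the basket's front rim, between the cones. I then dragged the basket out and hung the hook back up. After that I gripped the blue cone near its top, lifted it out and set it down on the plate with light contact.

**Last checks, from the top and scene cameras:**

| Item | Result |
|---|---|
| Blue cone | Nib at about (490, 340, 186) mm, within about 5 mm of the plate centre; the height matches 58 + 128 mm |
| Hook | Handle depth unchanged from the start (within 1 mm) and hanging upright |
| Basket | Middle about 88 mm in front of the shelf edge, worked out from where the hook stopped; looks flat on the bench |
| White cone | Standing upright in the basket |
| Oil bottle, shears, pin tin | No visible shift between the first and last pictures (compared by eye) |

**What disagreed:**
- **Heights:** the wrist camera's triangulated heights came out 4 to 7 mm lower than the text, and triangulating from the two fixed cameras was worse. I used the text heights, which the fixed cameras' depth supports.
- **Hook's bent end:** it showed 6 to 8 mm short of its computed place, so I aimed the prong deeper behind the rim.

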